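# Hold a corner profile in the drilling station

## Robot

A 6-joint arm with a two-finger parallel gripper is mounted at the origin on the work surface. World frame = base frame: x ahead of the robot, y to its left, z up, the work surface at z = 0. Lengths are in mm, angles in degrees, forces in N, time in s.
With the tool pointing down it reaches from about 350 to 850 mm from the base axis. Payload 8.1 kg.
Tool frame: the origin (TCP) lies at the very end of the fingers, on their centre line; the grasp point (between the pads) lies 19 mm behind it (pinch_z is the z of the grasp point in the tool frame, in mm); z points along the fingers, y is the direction in which the jaws open and shut (so a half turn about z gives the same grasp; the last joint's range is limited). The gripper opens to 85 mm and grips with 20 to 120 N. Pads are 22 mm wide; open, the fingers measure 114 mm over their backs; the gripper's body (76 mm by 85 mm) begins 54 mm behind the grasp point. The pads swing forward as they close: fully open they stand 13 mm farther back than shut.
Start: joints at [-81.44, 7.471, 85.268, -0, 87.261, -4.893], TCP at [139.609, -583.536, 231.292] pointing down, gripper open.
Joint ranges: [-169.43, 169.43], [-51.17, 129.36], [1.28, 143.12], [-76.62, 256.62], [0, 156.53], [-152.29, 152.29]. Speed limits (degrees/s): [136.94, 136.94, 159.86, 180, 180, 180].

## Interface

Orientations are given as [roll, pitch, yaw] about the fixed x, y, z axes, in that order (R = Rz(yaw) Ry(pitch) Rx(roll)).
In Python, from bench import * gives the robot as it stands.
- The arm moves only by the shell command python3 -m creep 'ROWS' [FORCE]. ROWS is a JSON object of lists of equal length, an entry for each row: "translation": the shift along the tool's x, y, z in mm, a list of three; "rotation": the turn, a rotation vector about the tool's x, y, z in rad, a list of three; "claw": the finger opening in mm, from 0 to 85.4. In form: {"translation": [[dx, dy, dz], ...], "rotation": [[ax, ay, az], ...], "claw": [claw, ...]}. A call has 1 to 10 rows; each row shifts and turns the commanded pose from where the row before left it, along the tool's axes as they then stand; what a row does not reach is not made up. A row lasts 1/10 s, in which the tool goes at most 50 mm and 8.59 degrees, less where a joint would pass 70% of its speed; a pose out of reach is approached as far as the arm can. A call is refused whole if a number of a shift passes 50 or a number of a turn 0.15, either way. A call with a gripper value outside its range is refused whole. The fingers move at their own pace and stop on an object; FORCE is the grip in N (left out, the last holds). Time passes only in rows, so rows that do not move let the fingers close. It gives the time, the measured TCP pose, the force and the opening at its end, in the units of the state.
- sense(): the state, without advancing time (a new reading comes with each control period).
- snapshot(name): name is "scene" or "top"; returns a dict with "frame" (420x560x3 uint8, red, green, blue), "intrinsics" (3x3 intrinsics, pixels), "extrinsics" (4x4, takes a point from camera to world coordinates). Camera axes: x right, y up, looking along -z (the intrinsics and any distortion apply to the point x, -y, -z); pixel columns grow to the right and rows downward; lengths in mm; the calibration is good to about 2 mm. A picture is of the moment at which its call begins. There is no depth.
- hand_in(): hands the job in, once; it reports no verdict.
The state is a dict: "time": time; "joint_pos": joint angles; "qd": joint speeds; "joint_efforts": joint torques, N m; "tool_pos": TCP position; "tcp_rot": TCP orientation; "ft_force": force on the tool from outside, world axes, zero at the start; "wrist_torque": the same for the moment, N m; "finger_gap": finger opening in mm.
Only numpy, scipy, OpenCV 4.12 (cv2) and the standard library are available. Lean on these libraries where they do the work, as an engineer would, in place of code of your own. Each camera call takes 0.05 s, during which the arm holds its last target.

## Task

Lay the silver LED corner profile flat on the bed of the drilling station, flat back towards the fence, then gently bring its right-hand end against the red stop block and its back squarely against the fence. Finish by holding it for the drill: with your fingertips on its sloping opal cover, keep one steady diagonal push of about 10 to 20 newtons, so that it is pressed against the fence and down on the bed together, and end the program while still pushing, without letting go. Leave the black profile and everything else on the table alone.

Things in the scene. Friction and masses are not known exactly. Their poses are not given: they have to be found in the camera images.
- profile: the SILVER LED corner profile (loose, about 0.15 kg): bar 160 mm long (its y), section 30 x 30 mm with one long upper edge cut off at 45 degrees. Origin: centre of its underside, z up. Flat vertical back at x +15 mm, 30 mm high. Vertical front at x -15, only 12 mm high: grip it from above, back to front, by these lower 12 mm. Flat top from x +3 to +15. Right end at y -80
- profile_cover: the opal cover strip fixed on the silver profile; same frame as profile. Its outer face is the 45 degree slope from x -15, z 12 mm up to x +3, z 30 mm (25 mm wide, nearly full length), centre at x -6, z 21 mm
- profile_back (a point): a point on the silver profile's flat back, mid-length, 6 mm above its underside
- profile_end (a point): centre of the silver profile's right (-y) end, 6 mm above its underside
- station: the drilling station, fixed. Origin on the table, straight below the front face of the fence at its mid-length; +x from the bed through the fence to the drill motor (roughly away from the robot), +y along the fence to the left seen from the robot, z up. Behind the fence the drill and its lever rise to 170 mm
- bed: the station's flat silver bed with dark slots (fixed; same frame as the station): top face 40 mm above the table, from x -130 mm to the fence at x 0, y from -170 to +170 mm
- fence: the steel fence (fixed; same frame as the station): front face at x = 0, 10 mm thick, y from -150 to +150 mm, top 26 mm above the bed, with a brass drill bush at y 0
- stop: the RED stop block, fixed across the right part of the bed. Origin on the bed (40 mm up) where the plane of its left face meets the fence; axes as the station. Its left face is the plane y = 0: the end of the profile goes against it. It spans x -100 to -5 mm, y -24 to 0, 20 mm high, with a black knob to 30 mm high at x -80
- black_profile: a BLACK corner profile of the same shape, size and frame as the silver one; not wanted, leave it alone (loose)
- screwdriver: a screwdriver lying on the table (loose bystander), origin near its middle on the table, about 200 mm long along x
- tape_roll: a roll of brown tape lying flat, 84 mm across, 24 mm high (loose bystander), origin at the centre of its underside
- bulb: a white and orange LED bulb 60 mm across, standing cap down in the lamp holder, top 130 mm above the table (loose bystander), origin at the foot of its cap
- lamp_holder: a white round ceramic lamp holder, 68 mm across, 44 mm high, under the bulb (loose bystander), origin at the centre of its underside
- screw_cup: a small blue plastic cup, 68 mm across, 50 mm high (loose bystander), origin at the centre of its underside
- lamp_carton: a closed white and teal lamp carton 62 x 62 x 112 mm, standing (loose bystander), origin at the centre of its underside
Mind the look-alikes: they are no part of the job. Leave any blue or purple look-alike of the profile alone.

How it is judged (in metres and radians):
On the way:
1. the silver profile lies flat on the bed, its back towards the fence (angle between profile's own z axis and vertical below 0.08 rad and z of profile in the frame of station between 0.037 and 0.043 m and angle between the y axis of profile and the y axis of station, either way round below 0.3 rad and contact force between profile and bed above 0.5 N and y of profile_end in the frame of stop between -0.01 and 0.15 m and x of profile in the frame of station above -0.13 m), for 0.2 s.
At the end, for the whole second after the job is handed in: fingers push on the opal cover (over 5 N) and the silver profile rests flat on the bed with over 5 N and against the fence with over 3 N: back within 3 mm of the fence, parallel within 2 degrees, right end within 3.5 mm of the stop block, at rest (angle between profile's own z axis and vertical below 0.08 rad and z of profile in the frame of station between 0.037 and 0.043 m and x of profile_back in the frame of station above -0.003 m and angle between the y axis of profile and the y axis of station, either way round below 0.035 rad and y of profile_end in the frame of stop between -0.0035 and 0.0035 m and contact force between the fingers and profile_cover above 5 N and contact force between profile and fence above 3 N and contact force between profile and bed above 5 N and linear speed of profile below 0.01 m/s); the arm keeps its last pose, push and grip.
It fails at once if a bystander is moved by more than 30 mm (distance of any of black_profile, screwdriver, tape_roll, bulb, lamp_holder, screw_cup, lamp_carton from where it was at the start of the episode above 0.03 m).
It fails at once if the bar is rammed: it bears on the fence, bed or stop with more than 80 N (contact force between profile and fence above 80 N or contact force between profile and bed above 80 N or contact force between profile and stop above 80 N).
It also fails if it takes over 58 s, if anything falls off the work surface, if the arm or the gripper's body presses on something with over 40 N, if the wrist force passes 120 N, or if a joint passes its speed limit or range.

## Working session

There is one attempt and no reset: what is moved stays moved. The work goes in short steps, Python scripts to look and compute and a shell command to move; the robot and the scene stay as the last step left them, time stands still between calls to the robot, and variables do not carry over. Pictures are saved under pics/ and viewed, and the job is handed in when it is done.

```bash
mkdir -p pics; ls
python3 - <<'E'
from bench import *
import cv2,pickle
d={}
for n in("scene","top"):
    s=snapshot(n); d[n]=s
    cv2.imwrite(f"pics/{n}0.png",s["frame"][:,:,::-1])
    print(n,s["intrinsics"],s["extrinsics"],[k for k in s])
pickle.dump(d,open("s0.pkl","wb"))
print(sense())
E
```

```text
pics
scene [[509.68746021   0.         281.3351469 ]
 [  0.         509.68746021 207.2680969 ]
 [  0.           0.           1.        ]] [[ 5.09131281e-01 -6.45851275e-01  5.68912533e-01  1.29978458e+03]
 [ 8.60665666e-01  3.86890256e-01 -3.31014412e-01 -4.48911406e+02]
 [-6.32063541e-03  6.58173276e-01  7.52839949e-01  1.16919711e+03]
 [ 0.00000000e+00  0.00000000e+00  0.00000000e+00  1.00000000e+00]] ['frame', 'intrinsics', 'extrinsics']
top [[456.50442749   0.         274.45159568]
 [  0.         456.50442749 207.85649712]
 [  0.           0.           1.        ]] [[ 2.26182091e-03  9.98284942e-01 -5.84983696e-02  3.76277857e+02]
 [-9.99800931e-01  3.41716852e-03  1.96575944e-02  3.42368913e+01]
 [ 1.98237793e-02  5.84422624e-02  9.98093943e-01  1.42570298e+03]
 [ 0.00000000e+00  0.00000000e+00  0.00000000e+00  1.00000000e+00]] ['frame', 'intrinsics', 'extrinsics']
{'time': 0.1, 'joint_pos': array([-8.14393206e+01,  7.51094626e+00,  8.53247258e+01, -1.32661960e-03,
        8.72639383e+01, -4.89369224e+00]), 'qd': array([ 0.02766856, -0.04443018, -0.17087041,  0.09709034, -0.07109386,
       -0.0516892 ]), 'joint_efforts': array([-2.60297247e-04, -5.70950282e+01, -5.01943445e+01, -3.71423357e-04,
        7.99123227e-03,  2.37080934e-05]), 'tool_pos': array([ 139.53155328, -583.01311059,  230.33147608]), 'tcp_rot': array([-1.79900640e+02, -7.17731687e-03,  1.34544299e+01]), 'ft_force': array([-0.04522702, -0.14187773, -0.47319985]), 'wrist_torque': array([0.02240059, 0.00330558, 0.04010533]), 'finger_gap': 85.45439576068635}
```

View pics/scene0.png

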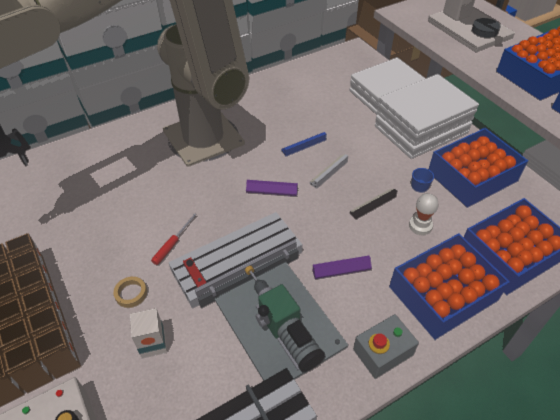

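View pics/top0.png

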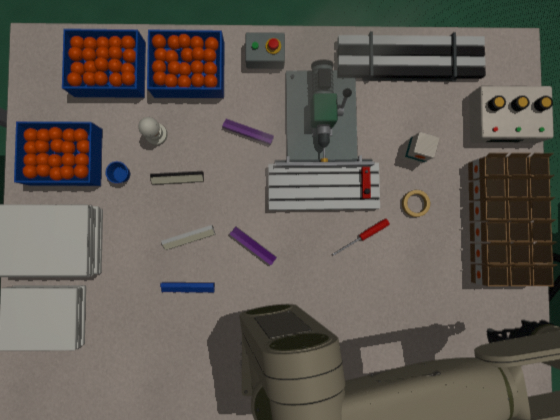

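The scene view shows the silver bar near (330,170) and the station bed near (235,258). In the top view the silver bar is at (188,237), the bed at (323,187), the red stop at (366,183), and the black bar at (177,178). I'll enlarge both.

Run:
```python
import cv2,pickle,numpy as np
d=pickle.load(open("s0.pkl","rb"))
t=d["top"]["frame"][:,:,::-1]; s=d["scene"]["frame"][:,:,::-1]
a=cv2.resize(t[215:260,150:230],None,fx=8,fy=8,interpolation=cv2.INTER_CUBIC)
b=cv2.resize(t[150:220,260:390],None,fx=6,fy=6,interpolation=cv2.INTER_CUBIC)
c=cv2.resize(s[145:195,300:360],None,fx=10,fy=10,interpolation=cv2.INTER_CUBIC)
e=cv2.resize(s[210:310,165:310],None,fx=5,fy=5,interpolation=cv2.INTER_CUBIC)
for n,i in zip("abce",(a,b,c,e)): cv2.imwrite(f"pics/z{n}.png",i)
```

```text
(no output)
```

View pics/za.png

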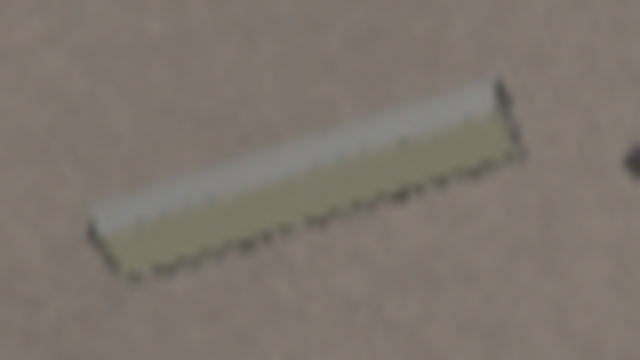

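View pics/zb.png

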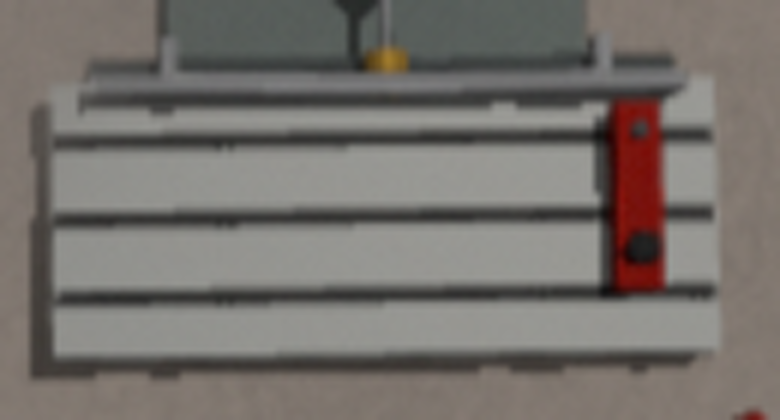

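View pics/zc.png

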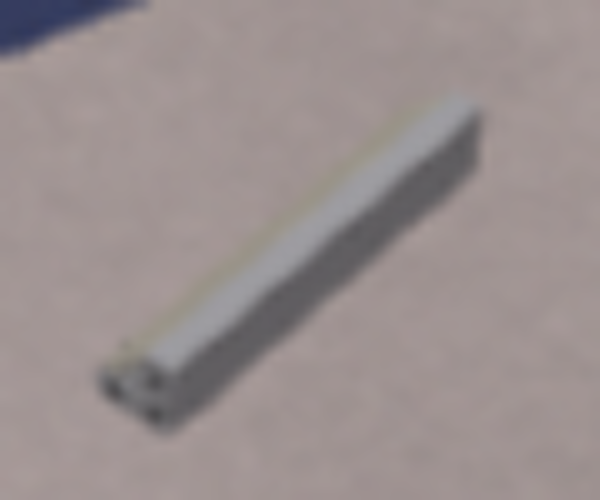

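View pics/ze.png

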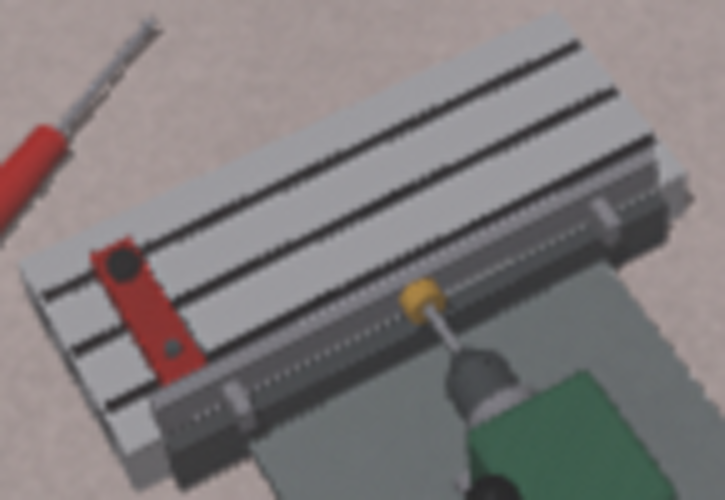

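```bash
cat > h.py <<'E'
import pickle,numpy as np
d=pickle.load(open("s0.pkl","rb"))
def ray(cam,u,v,z,dd=d):
    s=dd[cam];K=s["intrinsics"];E=s["extrinsics"]
    c=np.array([(u-K[0,2])/K[0,0],-(v-K[1,2])/K[1,1],-1.])
    w=E[:3,:3]@c;o=E[:3,3]
    return o+w*(z-o[2])/w[2]
def pt(cam,X,Y,ox,oy,k,z): return ray(cam,(X+.5)/k-.5+ox,(Y+.5)/k-.5+oy,z)
E
python3 - <<'E'
from h import *
np.set_printoptions(precision=1,suppress=True)
A=lambda X,Y,z:pt("top",X,Y,150,215,8,z)
B=lambda X,Y,z:pt("top",X,Y,260,150,6,z)
C=lambda X,Y,z:pt("scene",X,Y,300,145,10,z)
D=lambda X,Y,z:pt("scene",X,Y,165,210,5,z)
def seg(n,p,q): 
    print(n,p[:2],q[:2],"len",np.hypot(*(p-q)[:2]),"ang of p-q from +y:",np.degrees(np.arctan2(-(p-q)[0],(p-q)[1])))
seg("top back edge",A(95,210,30),A(497,80,30))
seg("top front edge",A(135,278,12),A(522,155,12))
seg("scene back top",C(478,105,30),C(172,375,30))
seg("scene back bottom",C(475,170,0),C(170,432,0))
seg("bed front top",B(52,357,40),B(719,352,40))
seg("bed front scene",D(555,14,40),D(22,262,40))
seg("fence top front, top",B(80,93,66),B(683,87,66))
seg("fence top front, scene",D(655,152,66),D(152,400,66))
seg("fence top back, scene",D(668,175,66),D(160,415,66))
seg("stop left face top",B(613,100,60),B(613,292,60))
seg("stop left face scene",D(207,362,60),D(132,240,60))
seg("bed right edge top",B(713,78,40),B(719,352,40))
seg("bed left edge top",B(52,86,40),B(52,357,40))
for X,Y in((55,143),(711,133),(55,220),(712,213),(55,299),(712,292)):print(B(X,Y,40))
E
```

```text
top back edge [356.7 349.6] [406.4 198. ] len 159.58080128530432 ang of p-q from +y: 18.151390438412577
top front edge [330.4 338. ] [377.9 190.2] len 155.22855505796926 ang of p-q from +y: 17.815599602525694
scene back top [355.  351.5] [405.9 199.1] len 160.6683409680082 ang of p-q from +y: 18.49728145224039
scene back bottom [355.2 353.5] [403.  201.9] len 158.87217887209934 ang of p-q from +y: 17.50742648855024
bed front top [453.7  25.8] [ 457.4 -313.8] len 339.6064476023638 ang of p-q from +y: 0.6232559223083434
bed front scene [455.   23.1] [ 459.5 -311.9] len 334.99896637107247 ang of p-q from +y: 0.7744516128478934
fence top front, top [584.5  12.4] [ 589.2 -290.6] len 302.9813670241397 ang of p-q from +y: 0.8776204659046566
fence top front, scene [587.9   9.2] [ 591.6 -291.1] len 300.35592714471727 ang of p-q from +y: 0.7078120649458384
fence top back, scene [604.8   7. ] [ 601.7 -291.3] len 298.34097736607816 ang of p-q from +y: -0.5929129983562094
stop left face top [ 583.3 -256.5] [ 486.2 -255.6] len 97.09324514802799 ang of p-q from +y: -90.51338085050186
stop left face scene [ 581.4 -256.6] [ 491.2 -258.4] len 90.2360790010199 ang of p-q from +y: -88.8672682357208
bed right edge top [ 598.  -312.3] [ 457.4 -313.8] len 140.5709033280218 ang of p-q from +y: -89.38558793721151
bed left edge top [592.   26.2] [453.7  25.8] len 138.31943046192765 ang of p-q from +y: -89.82488680537735
[562.8  24.6  40. ]
[ 569.6 -310.9   40. ]
[523.4  24.5  40. ]
[ 528.5 -311.    40. ]
[483.2  24.4  40. ]
[ 488.  -310.6   40. ]
```

Measurements agree between the views: silver profile at about (367, 270), yaw 18°, length 160. The station origin is at about (587, -142), yaw 0.7°, and the stop face is at y ≈ -256.5. I'll turn the tool first.

```bash
python3 -m creep '{"translation":[[0,0,0],[0,0,0],[0,0,0],[0,0,0],[0,0,0],[0,0,0],[0,0,0],[0,0,0],[0,0,0],[0,0,0]],"rotation":[[0,0,-0.15],[0,0,-0.15],[0,0,-0.15],[0,0,-0.15],[0,0,-0.15],[0,0,-0.15],[0,0,-0.15],[0,0,-0.15],[0,0,-0.15],[0,0,-0.15]],"claw":[60,60,60,60,60,60,60,60,60,60]}' 30
python3 -m creep '{"translation":[[0,0,0],[0,0,0]],"rotation":[[0,0,-0.15],[0,0,0]],"claw":[60,60]}'
cat >> h.py <<'E'
def R(rpy):
    from scipy.spatial.transform import Rotation as T
    return T.from_euler("xyz",rpy,degrees=True)
def todo(s,target):
    return R(s["tcp_rot"]).as_matrix().T@(np.array(target)-s["tool_pos"])
E
python3 - <<'E'
from bench import *
from h import *
s=sense();print(s["time"],s["tool_pos"],s["tcp_rot"],s["joint_pos"],todo(s,[450,-110,231]))
E
```

```text
time: 1.1
tool_pos: [139.5, -583.2, 230.6]
tcp_rot: [-180.0, -0.1, 99.7]
ft_force: [0.5, 0.1, 0.0]
finger_gap: 60.2
time: 1.3
tool_pos: [139.6, -583.2, 230.7]
tcp_rot: [180.0, -0.1, 108.1]
ft_force: [-0.4, 0.9, 0.1]
finger_gap: 60.0
1.3 [ 139.5803568  -583.21751859  230.71424884] [ 1.79990109e+02 -5.90558612e-02  1.08139398e+02] [-8.14383752e+01  7.49491522e+00  8.53022292e+01 -7.29360272e-05
  8.72627339e+01 -9.95777644e+01] [3.53056672e+02 4.42319137e+02 1.54509689e-01]
```

```bash
python3 -m creep '{"translation":[[30,37,0],[30,37,0],[30,37,0],[30,37,0],[30,37,0],[30,37,0],[30,37,0],[30,37,0],[30,37,0],[30,37,0]],"rotation":[[0,0,0],[0,0,0],[0,0,0],[0,0,0],[0,0,0],[0,0,0],[0,0,0],[0,0,0],[0,0,0],[0,0,0]],"claw":[60,60,60,60,60,60,60,60,60,60]}'
python3 - <<'E'
from bench import *
from h import *
s=sense();print(s["time"],s["tool_pos"],s["tcp_rot"],s["joint_pos"],todo(s,[367,270,120]))
E
```

```text
time: 2.3
tool_pos: [399.5, -182.1, 231.4]
tcp_rot: [180.0, 0.0, 107.7]
ft_force: [1.0, -0.0, 0.2]
finger_gap: 60.2
2.3 [ 399.46880772 -182.11631091  231.36464623] [1.79979253e+02 2.47443920e-02 1.07670711e+02] [-3.12047359e+01 -1.83645690e+01  1.09467165e+02 -6.45763559e-04
  8.88651191e+01 -4.88754384e+01] [440.68783794 106.26101928 111.21282193]
```

```bash
python3 -m creep '{"translation":[[44,10.6,5],[44,10.6,5],[44,10.6,5],[44,10.6,5],[44,10.6,5],[44,10.6,5],[44,10.6,5],[44,10.6,5],[44,10.6,5],[44,10.6,5]],"rotation":[[0,0,0],[0,0,0],[0,0,0],[0,0,0],[0,0,0],[0,0,0],[0,0,0],[0,0,0],[0,0,0],[0,0,0]],"claw":[60,60,60,60,60,60,60,60,60,60]}'
python3 -m creep '{"translation":[[0,0,30],[0,0,30],[0,0,0]],"rotation":[[0,0,0],[0,0,0],[0,0,0]],"claw":[60,60,60]}'
python3 - <<'E'
from bench import *
from h import *
import cv2,pickle
s=sense();print(s["time"],s["tool_pos"],s["tcp_rot"],s["joint_pos"],todo(s,[367,270,3]))
d={}
for n in("scene","top"):
    f=snapshot(n); d[n]=f
pickle.dump(d,open("s1.pkl","wb"))
a=cv2.resize(d["scene"]["frame"][90:240,250:430,::-1],None,fx=3,fy=3)
b=cv2.resize(d["top"]["frame"][150:300,110:280,::-1],None,fx=3,fy=3)
cv2.imwrite("pics/p1.png",np.hstack([a,b])[:, :800] if 0 else cv2.resize(np.hstack([a,b]),(800,343)))
E
```

```text
time: 3.3
tool_pos: [363.1, 269.3, 181.1]
tcp_rot: [180.0, -0.0, 107.7]
ft_force: [1.7, -0.3, -0.2]
finger_gap: 60.3
time: 3.6
tool_pos: [360.5, 266.0, 116.8]
tcp_rot: [-179.5, 0.1, 107.8]
ft_force: [-1.1, 0.1, -0.6]
finger_gap: 59.9
3.6 [360.46038629 266.01067574 116.81710003] [-1.79533758e+02  1.01112966e-01  1.07815723e+02] [ 2.98650610e+01 -1.12729435e+01  1.15803374e+02 -1.60114338e-03
  7.59466462e+01  1.20501446e+01] [  1.99803656   8.37246702 113.74938752]
```

View pics/p1.png

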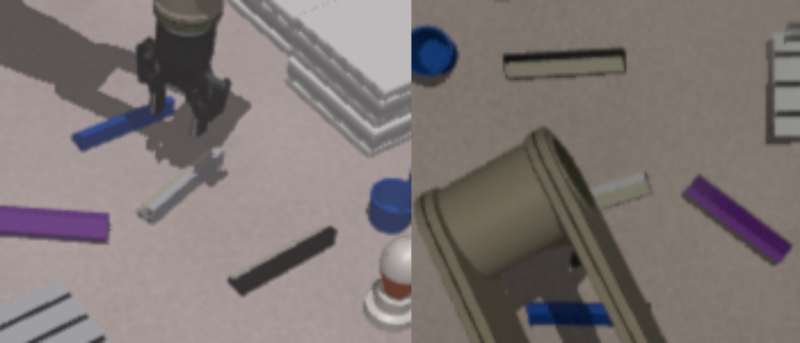

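The gripper stands over the silver bar (scene crop, bar at (180,185)), and the black and blue bars are clear. Descending.

```bash
python3 -m creep '{"translation":[[1,4,15],[1,4,15],[0,0,15],[0,0,15],[0,0,15],[0,0,10],[0,0,5],[0,0,0],[0,0,0]],"rotation":[[0,0,0],[0,0,0],[0,0,0],[0,0,0],[0,0,0],[0,0,0],[0,0,0],[0,0,0],[0,0,0]],"claw":[60,60,60,60,60,60,60,60,60]}'
python3 - <<'E'
from bench import *
from h import *
s=sense();print(s["time"],s["tool_pos"],s["tcp_rot"],s["joint_pos"],todo(s,[367,270,2]))
E
```

```text
time: 4.6
tool_pos: [371.4, 272.0, 32.2]
tcp_rot: [179.9, -0.0, 108.0]
ft_force: [-0.7, 0.7, -0.7]
finger_gap: 60.0
4.6 [371.44372764 271.96639493  32.23606637] [ 1.79929702e+02 -1.70719325e-02  1.07958982e+02] [ 2.98238994e+01 -2.86870178e+00  1.17868241e+02  2.48808606e-03
  6.49281547e+01  1.18638753e+01] [-0.509435   -4.87062208 30.22996279]
```

```bash
python3 -m creep '{"translation":[[-0.5,-4.9,10],[0,0,10],[0,0,7],[0,0,0],[0,0,0]],"rotation":[[0,0,0],[0,0,0],[0,0,0],[0,0,0],[0,0,0]],"claw":[60,60,60,60,60]}'
python3 - <<'E'
from bench import *
from h import *
s=sense();print(s["time"],s["tool_pos"],s["tcp_rot"],todo(s,[367,270,2]))
E
```

```text
time: 5.1
tool_pos: [365.9, 269.5, 3.9]
tcp_rot: [-179.9, 0.0, 108.0]
ft_force: [0.4, 0.5, 0.3]
finger_gap: 59.9
5.1 [365.94155116 269.52712149   3.87950205] [-1.79944415e+02  1.09226684e-02  1.07990588e+02] [0.12320318 1.15457483 1.87835937]
```

```bash
python3 -m creep '{"translation":[[0,1,1],[0,0,0],[0,0,0],[0,0,0],[0,0,0],[0,0,0],[0,0,0],[0,0,0]],"rotation":[[0,0,0],[0,0,0],[0,0,0],[0,0,0],[0,0,0],[0,0,0],[0,0,0],[0,0,0]],"claw":[45,38,34,30,25,25,25,25]}' 40
python3 - <<'E'
from bench import *
from h import *
import cv2
s=sense();print(s["time"],s["tool_pos"],s["tcp_rot"],s["ft_force"],s["finger_gap"])
f=snapshot("scene")["frame"]
cv2.imwrite("pics/p2.png",cv2.resize(f[100:220,270:400,::-1],None,fx=5,fy=5))
E
```

```text
time: 5.9
tool_pos: [368.2, 270.5, 4.1]
tcp_rot: [179.9, -0.0, 108.0]
ft_force: [1.9, 0.4, 5.0]
finger_gap: 29.1
5.9 [368.15671992 270.45448583   4.13739916] [ 1.79887204e+02 -1.76051663e-02  1.07988466e+02] [1.92644505 0.43499151 5.03749692] 29.064206360743412
```

View pics/p2.png

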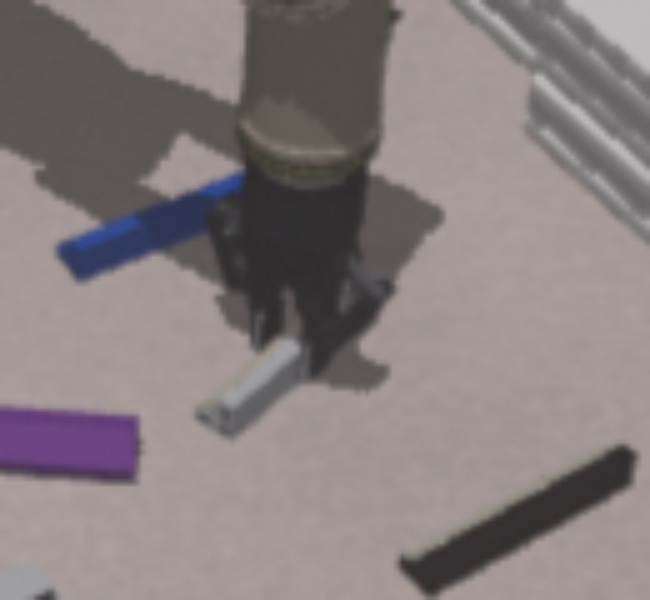

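Grip at 29.1 mm with the bar between the pads (picture at (260,380)). Lifting.

```bash
python3 -m creep '{"translation":[[0,0,-5],[0,0,-15],[0,0,-25],[0,0,-35],[0,0,-35],[0,0,-25],[0,0,-10],[0,0,0]],"rotation":[[0,0,0],[0,0,0],[0,0,0],[0,0,0],[0,0,0],[0,0,0],[0,0,0],[0,0,0]],"claw":[25,25,25,25,25,25,25,25]}'
python3 - <<'E'
from bench import *
from h import *
import cv2
s=sense();print(s["time"],s["tool_pos"],s["tcp_rot"],s["ft_force"],s["finger_gap"],todo(s,[400,-30,155]))
f=snapshot("scene")["frame"]
cv2.imwrite("pics/p3.png",cv2.resize(f[60:220,250:410,::-1],None,fx=4,fy=4)[:600])
E
```

```text
time: 6.75
tool_pos: [367.7, 270.3, 154.2]
tcp_rot: [179.9, -0.0, 108.0]
ft_force: [-0.7, 0.2, -2.5]
finger_gap: 28.9
6.75 [367.66283557 270.30430249 154.23355392] [ 1.79896741e+02 -2.64113152e-02  1.07992529e+02] [-0.66972626  0.1637745  -2.48066502] 28.89036069991504 [-295.60680001  -62.0043902    -1.01445651]
```

View pics/p3.png

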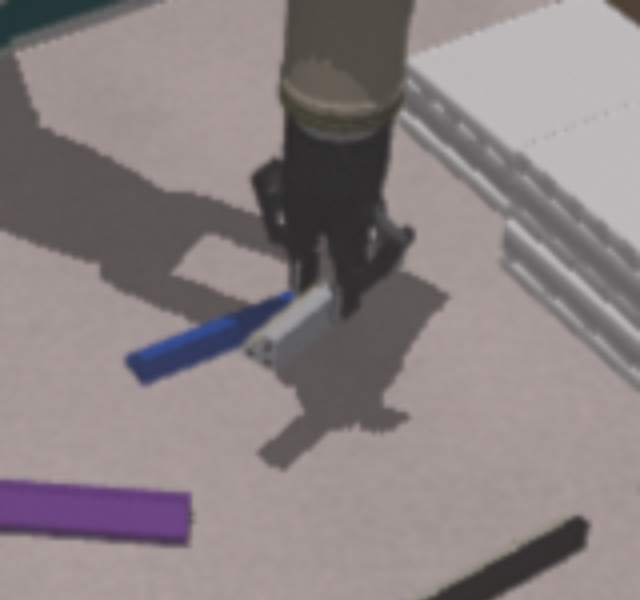

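The bar is lifted and level (end at (262,350)). Carrying it over.

```bash
python3 -m creep '{"translation":[[-15,-3,0],[-30,-6,0],[-35,-7,0],[-35,-7,0],[-35,-7,0],[-35,-7,0],[-35,-7,0],[-35,-7,0],[-25,-6,0],[-15,-5,0]],"rotation":[[0,0,0.03],[0,0,0.03],[0,0,0.03],[0,0,0.03],[0,0,0.03],[0,0,0.03],[0,0,0.03],[0,0,0.03],[0,0,0.03],[0,0,0.03]],"claw":[25,25,25,25,25,25,25,25,25,25]}'
python3 -m creep '{"translation":[[0,0,0],[0,0,0]],"rotation":[[0,0,0],[0,0,0]],"claw":[25,25]}'
python3 - <<'E'
from bench import *
from h import *
s=sense();print(s["time"],s["tool_pos"],s["tcp_rot"],s["ft_force"],s["finger_gap"],todo(s,[541,-164,115]))
E
```

```text
time: 7.8
tool_pos: [357.4, -31.5, 150.8]
tcp_rot: [-179.8, -0.0, 90.6]
ft_force: [0.6, -0.3, -1.3]
finger_gap: 28.7
time: 8.0
tool_pos: [358.3, -29.8, 151.6]
tcp_rot: [-179.8, -0.1, 90.8]
ft_force: [0.3, 0.1, -2.1]
finger_gap: 28.9
8.0 [358.27005908 -29.80255807 151.59694529] [-1.79841496e+02 -6.39654910e-02  9.07612732e+01] [ 0.28457155  0.05846059 -2.07266733] 28.872636595143533 [-136.65417951  181.03094768   35.94373852]
```

```bash
python3 -m creep '{"translation":[[-12,16,0],[-18,24,3],[-20,26,5],[-20,26,5],[-20,26,5],[-18,24,5],[-16,22,5],[-8,12,4],[-5,5,3],[0,0,0]],"rotation":[[0,0,0],[0,0,0],[0,0,0],[0,0,0],[0,0,0],[0,0,0],[0,0,0],[0,0,0],[0,0,0],[0,0,0]],"claw":[25,25,25,25,25,25,25,25,25,25]}'
python3 - <<'E'
from bench import *
from h import *
import cv2,pickle
s=sense();print(s["time"],s["tool_pos"],s["tcp_rot"],s["ft_force"],s["finger_gap"],todo(s,[541,-164,60]))
d={}
for n in("scene","top"): d[n]=snapshot(n)
pickle.dump(d,open("s2.pkl","wb"))
a=cv2.resize(d["scene"]["frame"][150:310,150:320,::-1],None,fx=4,fy=4)[:600];cv2.imwrite("pics/p4.png",a)
E
```

```text
time: 9.0
tool_pos: [541.9, -163.6, 116.7]
tcp_rot: [-179.9, -0.1, 90.9]
ft_force: [0.1, -0.1, -1.5]
finger_gap: 28.9
9.0 [ 541.8661188  -163.60639763  116.68662467] [-1.79866607e+02 -6.28271357e-02  9.08679093e+01] [ 0.07817171 -0.11544964 -1.50139325] 28.88199463224323 [-0.44259679 -0.74000585 56.68804989]
```

View pics/p4.png

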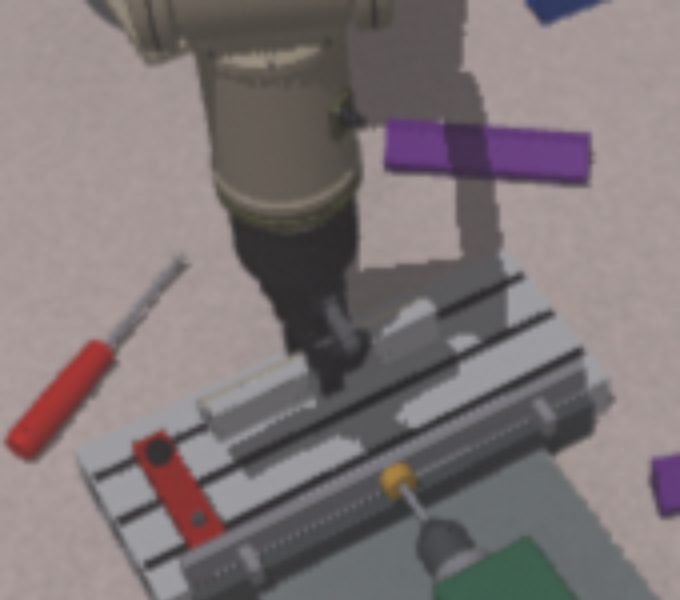

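Run:
```python
from h import *
import cv2
d=pickle.load(open("s2.pkl","rb"))
a=d["scene"]["frame"][235:275,190:270,::-1]
cv2.imwrite("pics/p5.png",cv2.resize(a,None,fx=10,fy=10,interpolation=cv2.INTER_CUBIC))
b=d["top"]["frame"][120:220,260:400,::-1]
cv2.imwrite("pics/p6.png",cv2.resize(b,None,fx=5,fy=5,interpolation=cv2.INTER_CUBIC))
```

```text
(no output)
```

View pics/p5.png

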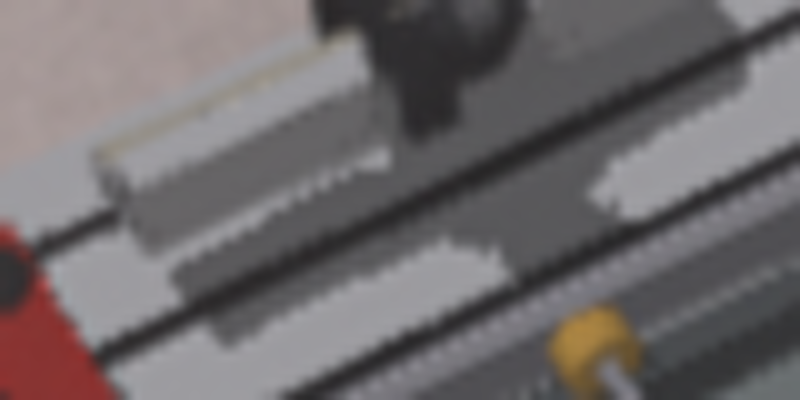

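View pics/p6.png

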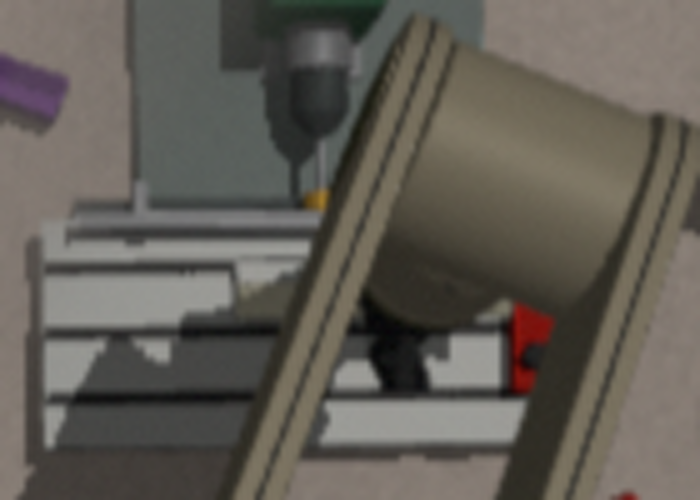

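Run:
```python
from h import *
np.set_printoptions(precision=1,suppress=True)
C=lambda X,Y,z:pt("scene",X,Y,190,235,10,z)
zb=116.7-4.1
print("top back right",C(127,195,zb+30),"bottom back right",C(150,255,zb),"cover/top edge right", C(98,152,zb+30))
print("left back top (top view)",pt("top",236,260,260,120,5,zb+30))
```

```text
top back right [ 555.8 -244.2  142.6] bottom back right [ 554.1 -241.1  112.6] cover/top edge right [ 540.1 -244.9  142.6]
left back top (top view) [554.7 -82.5 142.6]
```

Bar back at x≈555 and right end at y≈-243.5, so about 13 mm to the stop and 32 mm to the fence. Lowering.

```bash
python3 -m creep '{"translation":[[0,0,10],[0,0,15],[0,0,15],[0,0,12],[0,0,8],[0,0,5],[0,0,2],[0,0,0],[0,0,0]],"rotation":[[0,0,0],[0,0,0],[0,0,0],[0,0,0],[0,0,0],[0,0,0],[0,0,0],[0,0,0],[0,0,0]],"claw":[25,25,25,25,25,25,25,25,25]}'
python3 -m creep '{"translation":[[0,0,1],[0,0,0.5],[0,0,0]],"rotation":[[0,0,0],[0,0,0],[0,0,0]],"claw":[25,25,25]}'
python3 - <<'E'
from bench import *
s=sense();print(s["time"],s["tool_pos"],s["tcp_rot"],s["ft_force"],s["finger_gap"])
E
```

```text
time: 10.0
tool_pos: [542.7, -164.8, 51.9]
tcp_rot: [179.9, 0.0, 90.8]
ft_force: [-0.5, 0.3, -1.8]
finger_gap: 28.7
time: 10.3
tool_pos: [542.2, -164.6, 49.9]
tcp_rot: [180.0, 0.0, 90.8]
ft_force: [0.8, -0.5, -2.5]
finger_gap: 29.1
10.3 [ 542.19141817 -164.57667795   49.92135906] [1.79990664e+02 4.05481185e-03 9.08040722e+01] [ 0.82193096 -0.48416738 -2.45725163] 29.084327097077093
```

```bash
python3 -m creep '{"translation":[[0,0,2],[0,0,1],[0,0,0.5],[0,0,0]],"rotation":[[0,0,0],[0,0,0],[0,0,0],[0,0,0]],"claw":[25,25,25,25]}'
python3 -m creep '{"translation":[[0,0,0.7],[0,0,0],[0,0,0]],"rotation":[[0,0,0],[0,0,0],[0,0,0]],"claw":[25,25,25]}'
python3 -m creep '{"translation":[[0,0,0.7],[0,0,0],[0,0,0]],"rotation":[[0,0,0],[0,0,0],[0,0,0]],"claw":[25,25,25]}'
```

```text
time: 10.7
tool_pos: [542.0, -164.5, 46.1]
tcp_rot: [-180.0, -0.0, 90.8]
ft_force: [0.6, -0.5, -2.5]
finger_gap: 29.3
time: 11.0
tool_pos: [542.1, -164.6, 45.6]
tcp_rot: [180.0, 0.0, 90.8]
ft_force: [0.5, -0.1, -1.8]
finger_gap: 28.9
time: 11.3
tool_pos: [542.1, -164.5, 44.9]
tcp_rot: [-180.0, -0.0, 90.8]
ft_force: [-0.6, 0.0, -2.1]
finger_gap: 29.1
```

```bash
python3 -m creep '{"translation":[[0,0,0.7],[0,0,0],[0,0,0]],"rotation":[[0,0,0],[0,0,0],[0,0,0]],"claw":[25,25,25]}'
python3 -m creep '{"translation":[[0,0,0.5],[0,0,0],[0,0,0]],"rotation":[[0,0,0],[0,0,0],[0,0,0]],"claw":[25,25,25]}'
```

```text
time: 11.6
tool_pos: [542.1, -164.6, 44.2]
tcp_rot: [180.0, -0.0, 90.8]
ft_force: [0.0, -1.4, -2.1]
finger_gap: 28.8
time: 11.9
tool_pos: [542.2, -164.6, 44.2]
tcp_rot: [180.0, 0.0, 90.8]
ft_force: [-2.6, 1.3, 6.6]
finger_gap: 29.0
```

Bed contact felt at the predicted height. Now sliding gently toward the stop.

```bash
python3 -m creep '{"translation":[[-1.5,0,0],[-2.5,0,0],[-2.5,0,0],[-1.5,0,0],[-1,0,0],[0,0,0]],"rotation":[[0,0,0],[0,0,0],[0,0,0],[0,0,0],[0,0,0],[0,0,0]],"claw":[25,25,25,25,25,25]}'
python3 -m creep '{"translation":[[-0.7,0,0],[-0.7,0,0],[0,0,0]],"rotation":[[0,0,0],[0,0,0],[0,0,0]],"claw":[25,25,25]}'
python3 -m creep '{"translation":[[-0.7,0,0],[0,0,0],[0,0,0]],"rotation":[[0,0,0],[0,0,0],[0,0,0]],"claw":[25,25,25]}'
```

```text
time: 12.5
tool_pos: [542.9, -173.7, 44.2]
tcp_rot: [179.9, 0.0, 90.8]
ft_force: [-0.2, 4.0, 5.0]
finger_gap: 28.9
time: 12.8
tool_pos: [542.9, -174.9, 44.2]
tcp_rot: [179.9, -0.0, 90.8]
ft_force: [-0.0, 3.8, 4.8]
finger_gap: 29.1
time: 13.1
tool_pos: [542.9, -175.6, 44.2]
tcp_rot: [179.9, -0.0, 90.8]
ft_force: [0.3, 3.6, 4.8]
finger_gap: 28.9
```

```bash
for i in 1 2; do python3 -m creep '{"translation":[[-0.6,0,0],[0,0,0],[0,0,0]],"rotation":[[0,0,0],[0,0,0],[0,0,0]],"claw":[25,25,25]}'|grep -E 'pos|force'; done
```

```text
tool_pos: [542.9, -176.2, 44.2]
ft_force: [0.5, 3.4, 5.4]
tool_pos: [542.9, -176.8, 44.2]
ft_force: [-0.4, 4.6, 5.7]
```

```bash
python3 -m creep '{"translation":[[-0.6,0,0],[0,0,0],[0,0,0]],"rotation":[[0,0,0],[0,0,0],[0,0,0]],"claw":[25,25,25]}'|grep -E 'pos|force'
```

```text
tool_pos: [542.9, -177.3, 44.1]
ft_force: [0.2, 4.4, 5.2]
```

```bash
python3 -m creep '{"translation":[[-0.6,0,0],[0,0,0],[0,0,0]],"rotation":[[0,0,0],[0,0,0],[0,0,0]],"claw":[25,25,25]}'|grep -E 'pos|force'
```

```text
tool_pos: [542.9, -178.0, 44.1]
ft_force: [-0.0, 4.4, 5.4]
```

```bash
python3 -m creep '{"translation":[[-0.6,0,0],[0,0,0],[0,0,0]],"rotation":[[0,0,0],[0,0,0],[0,0,0]],"claw":[25,25,25]}'|grep -E 'pos|force'
```

```text
tool_pos: [542.9, -178.3, 44.2]
ft_force: [-0.1, 5.3, 6.3]
```

```bash
python3 -m creep '{"translation":[[-0.6,0,0],[0,0,0],[0,0,0]],"rotation":[[0,0,0],[0,0,0],[0,0,0]],"claw":[25,25,25]}'|grep -E 'pos|force'
```

```text
tool_pos: [542.9, -178.3, 44.2]
ft_force: [0.3, 8.3, 6.5]
```

```bash
python3 -m creep '{"translation":[[-0.5,0,0],[0,0,0],[0,0,0]],"rotation":[[0,0,0],[0,0,0],[0,0,0]],"claw":[25,25,25]}'|grep -E 'pos|force'
python3 - <<'E'
from bench import *
import cv2,pickle
d={}
for n in("scene","top"): d[n]=snapshot(n)
pickle.dump(d,open("s3.pkl","wb"))
cv2.imwrite("pics/p7.png",cv2.resize(d["scene"]["frame"][210:310,165:310,::-1],None,fx=5,fy=5,interpolation=cv2.INTER_CUBIC))
E
```

```text
tool_pos: [542.9, -178.3, 44.1]
ft_force: [-0.5, 11.4, 7.2]
```

View pics/p7.png

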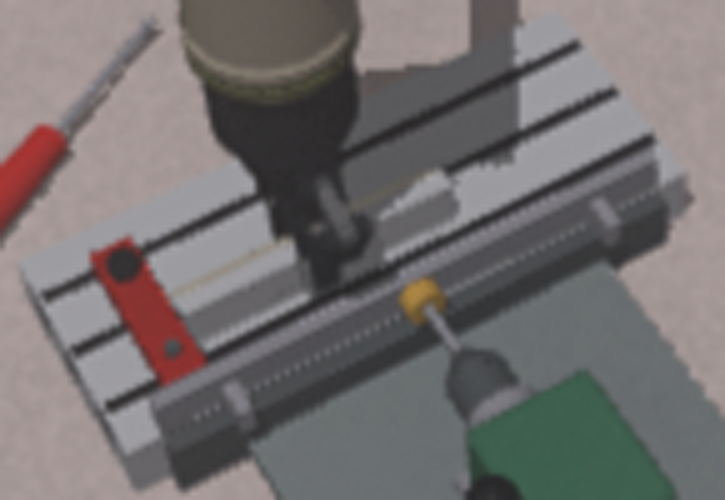

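The bar's right end touches the red stop (picture (185,325)); force rises while the tool stays put. Releasing and raising.

```bash
python3 -m creep '{"translation":[[0,0,0],[0,0,0],[0,0,0],[0,0,0],[0,0,0]],"rotation":[[0,0,0],[0,0,0],[0,0,0],[0,0,0],[0,0,0]],"claw":[34,40,42,42,42]}'
python3 -m creep '{"translation":[[0,0,-5],[0,0,-10],[0,0,-20],[0,0,-30],[0,0,-30],[0,0,-15],[0,0,0],[0,0,0]],"rotation":[[0,0,0],[0,0,0],[0,0,0],[0,0,0],[0,0,0],[0,0,0],[0,0,0],[0,0,0]],"claw":[42,42,42,42,42,42,42,42]}'
python3 - <<'E'
from bench import *
s=sense();print(s["time"],s["tool_pos"],s["tcp_rot"],s["joint_pos"],s["ft_force"],s["finger_gap"])
E
```

```text
time: 15.8
tool_pos: [542.3, -180.0, 43.6]
tcp_rot: [-180.0, 0.0, 90.8]
ft_force: [-0.2, 0.1, 0.8]
finger_gap: 41.9
time: 16.6
tool_pos: [542.1, -179.7, 153.1]
tcp_rot: [-180.0, -0.0, 90.8]
ft_force: [0.3, 0.4, -0.7]
finger_gap: 42.0
16.6 [ 542.14715501 -179.65498484  153.14399476] [-1.79987649e+02 -5.37890670e-03  9.08028752e+01] [-2.34770973e+01  5.88403182e+00  9.52507144e+01 -1.78814179e-04
  7.88787239e+01 -2.42799386e+01] [ 0.31158665  0.36103561 -0.71900556] 41.95058317194587
```

```bash
python3 -m creep '{"translation":[[0,-10,0],[0,-10,0],[0,0,0],[0,0,0],[0,0,0],[0,0,0],[0,0,0],[0,0,0],[0,0,0],[0,0,0]],"rotation":[[0,0,0],[-0.05,0,0],[-0.13,0,0],[-0.13,0,0],[-0.13,0,0],[-0.13,0,0],[-0.13,0,0],[-0.085,0,0],[0,0,0],[0,0,0]],"claw":[30,20,10,0,0,0,0,0,0,0]}' 40
python3 - <<'E'
from bench import *
from h import *
import cv2,pickle
s=sense();print(s["time"],s["tool_pos"],s["tcp_rot"],s["joint_pos"],s["ft_force"],s["finger_gap"]);print(R(s["tcp_rot"]).as_matrix())
d={}
for n in("scene","top"): d[n]=snapshot(n)
pickle.dump(d,open("s4.pkl","wb"))
cv2.imwrite("pics/p8.png",cv2.resize(d["scene"]["frame"][190:310,150:310,::-1],None,fx=5,fy=5,interpolation=cv2.INTER_CUBIC))
cv2.imwrite("pics/p9.png",cv2.resize(d["top"]["frame"][120:220,260:400,::-1],None,fx=5,fy=5,interpolation=cv2.INTER_CUBIC))
E
```

```text
time: 17.6
tool_pos: [521.2, -180.0, 152.2]
tcp_rot: [135.2, -0.1, 90.7]
ft_force: [-0.4, -0.1, 0.5]
finger_gap: -0.4
17.6 [ 521.21035704 -180.00825692  152.15520677] [ 1.35239709e+02 -8.95381608e-02  9.07079801e+01] [-43.93126806 -31.54912147 138.63351816  42.9811083   46.624594
 -67.61431521] [-0.38114703 -0.0688219   0.48670393] -0.3809105232425973
[[-0.01235625  0.71001831  0.7040748 ]
 [ 0.99992244  0.00767338  0.00981012]
 [ 0.00156274  0.70414141 -0.71005805]]
```

View pics/p8.png

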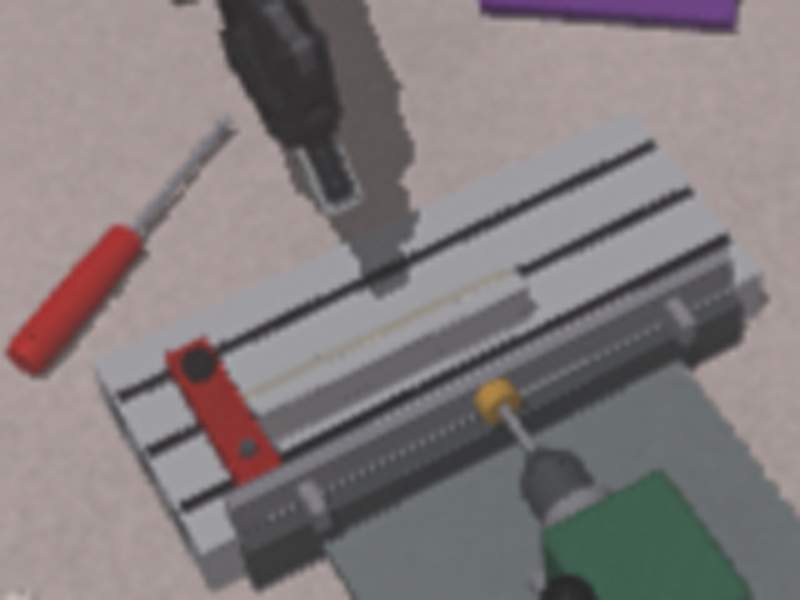

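View pics/p9.png

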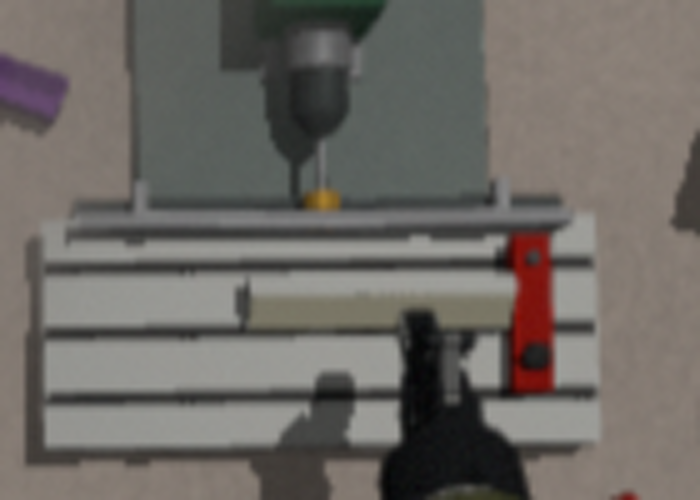

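The bar sits parallel to the fence with its end on the red stop (scene (245,410), top (515,300)). The closed fingertips are tilted at 45° above it. Approaching along the cover's normal.

```bash
python3 -m creep '{"translation":[[1,-10,6],[1,-18,11],[1,-18,11],[0,-8,7],[0,0,0],[0,0,0]],"rotation":[[0,0,0],[0,0,0],[0,0,0],[0,0,0],[0,0,0],[0,0,0]],"claw":[0,0,0,0,0,0]}'
python3 - <<'E'
from bench import *
from h import *
s=sense();print(s["tool_pos"],s["tcp_rot"],s["joint_pos"],s["ft_force"]);print(todo(s,[535,-177,61]))
b=lambda X,Y:pt("top",X,Y,260,120,5,70)
print(b(250,276),b(515,276))
E
```

```text
time: 18.3
tool_pos: [509.1, -177.0, 90.7]
tcp_rot: [135.1, -0.0, 90.8]
ft_force: [0.6, -0.1, -0.1]
finger_gap: 0.0
[ 509.0510471  -176.97087652   90.66559306] [ 1.35073055e+02 -3.48546478e-02  9.08385465e+01] [-45.24505046 -26.30456023 142.55741996  50.57736642  41.21861255
 -78.77008658] [ 0.60384343 -0.14961601 -0.06254243]
[-0.42692639 -2.58000753 39.32629797]
[555.19271508 -97.44789462  70.        ] [ 555.96822526 -256.70338414   70.        ]
```

```bash
python3 -m creep '{"translation":[[0,5.5,5.5],[0,4.5,4.5],[0,0,0],[0,0,0]],"rotation":[[0,0,0],[0,0,0],[0,0,0],[0,0,0]],"claw":[0,0,0,0]}'
python3 - <<'E'
from bench import *
from h import *
s=sense();print(s["tool_pos"],s["tcp_rot"],s["joint_pos"],s["ft_force"]);print(todo(s,[534.6,-177,61]))
E
```

```text
time: 18.7
tool_pos: [523.4, -176.9, 91.1]
tcp_rot: [135.0, 0.0, 90.9]
ft_force: [0.4, -0.7, -0.1]
finger_gap: -0.1
[ 523.42790235 -176.88869608   91.14370453] [1.35009702e+02 1.51425045e-02 9.08503428e+01] [-43.40012393 -23.50130505 140.66397016  51.09845826  39.32716117
 -78.36183605] [ 0.41146542 -0.74283033 -0.09713741]
[ -0.26912725 -13.41209414  29.2149684 ]
```

```bash
python3 -m creep '{"translation":[[0,-5,6],[0,-5,8],[0,-3,7],[0,0,3],[0,0,0],[0,0,0]],"rotation":[[0,0,0],[0,0,0],[0,0,0],[0,0,0],[0,0,0],[0,0,0]],"claw":[0,0,0,0,0,0]}'
python3 - <<'E'
from bench import *
from h import *
s=sense();print(s["tool_pos"],s["joint_pos"],s["ft_force"]);print(todo(s,[534.6,-177,61]))
E
```

```text
time: 19.3
tool_pos: [530.7, -176.9, 64.6]
tcp_rot: [135.0, -0.0, 90.8]
ft_force: [-0.4, -0.2, -0.6]
finger_gap: -0.3
[ 530.73126803 -176.89715038   64.58446176] [-42.48575357 -17.69702179 139.90208763  56.19560029  35.68141733
 -84.18195087] [-0.39082413 -0.2418885  -0.60154245]
[-0.1576603   0.20255699  5.26878972]
```

```bash
python3 -m creep '{"translation":[[0,0,2],[0,0,1],[0,0,0],[0,0,0]],"rotation":[[0,0,0],[0,0,0],[0,0,0],[0,0,0]],"claw":[0,0,0,0]}'
python3 -m creep '{"translation":[[0,0,1],[0,0,0],[0,0,0]],"rotation":[[0,0,0],[0,0,0],[0,0,0]],"claw":[0,0,0]}'
python3 -m creep '{"translation":[[0,0,1],[0,0,0],[0,0,0]],"rotation":[[0,0,0],[0,0,0],[0,0,0]],"claw":[0,0,0]}'
```

```text
time: 19.7
tool_pos: [532.9, -176.9, 62.6]
tcp_rot: [135.0, 0.0, 90.8]
ft_force: [0.1, 0.6, -0.5]
finger_gap: -0.4
time: 20.0
tool_pos: [533.6, -176.9, 61.7]
tcp_rot: [135.0, -0.0, 90.8]
ft_force: [0.4, -0.1, 0.2]
finger_gap: -0.2
time: 20.3
tool_pos: [534.3, -176.8, 61.0]
tcp_rot: [135.0, -0.0, 90.8]
ft_force: [0.7, 0.3, 0.5]
finger_gap: 0.0
```

```bash
python3 -m creep '{"translation":[[0,0,0.5],[0,0,0.5],[0,0,0],[0,0,0]],"rotation":[[0,0,0],[0,0,0],[0,0,0],[0,0,0]],"claw":[0,0,0,0]}'
python3 -m creep '{"translation":[[0,0.7,0.7],[0,0.7,0.7],[0,0,0],[0,0,0]],"rotation":[[0,0,0],[0,0,0],[0,0,0],[0,0,0]],"claw":[0,0,0,0]}'
```

```text
time: 20.7
tool_pos: [535.0, -176.8, 60.3]
tcp_rot: [135.0, -0.0, 90.8]
ft_force: [-0.2, 0.2, -0.3]
finger_gap: -0.2
time: 21.1
tool_pos: [537.0, -176.8, 60.3]
tcp_rot: [135.0, -0.0, 90.8]
ft_force: [0.1, 1.0, 0.1]
finger_gap: 0.5
```

```bash
python3 -m creep '{"translation":[[0,0.7,0.7],[0,0.7,0.7],[0,0,0],[0,0,0]],"rotation":[[0,0,0],[0,0,0],[0,0,0],[0,0,0]],"claw":[0,0,0,0]}'
python3 -m creep '{"translation":[[0,0.7,0.7],[0,0.7,0.7],[0,0,0],[0,0,0]],"rotation":[[0,0,0],[0,0,0],[0,0,0],[0,0,0]],"claw":[0,0,0,0]}'
python3 - <<'E'
from bench import *
import cv2,pickle
d={}
for n in("scene","top"): d[n]=snapshot(n)
pickle.dump(d,open("s5.pkl","wb"))
cv2.imwrite("pics/p10.png",cv2.resize(d["scene"]["frame"][210:310,165:310,::-1],None,fx=5,fy=5,interpolation=cv2.INTER_CUBIC))
cv2.imwrite("pics/p11.png",cv2.resize(d["top"]["frame"][120:220,260:400,::-1],None,fx=5,fy=5,interpolation=cv2.INTER_CUBIC))
E
```

```text
time: 21.5
tool_pos: [539.0, -176.8, 60.3]
tcp_rot: [135.0, -0.0, 90.8]
ft_force: [0.1, 0.1, -0.0]
finger_gap: 0.2
time: 21.9
tool_pos: [541.0, -176.8, 60.4]
tcp_rot: [135.0, 0.0, 90.8]
ft_force: [0.6, -0.4, -0.1]
finger_gap: -0.1
```

View pics/p10.png

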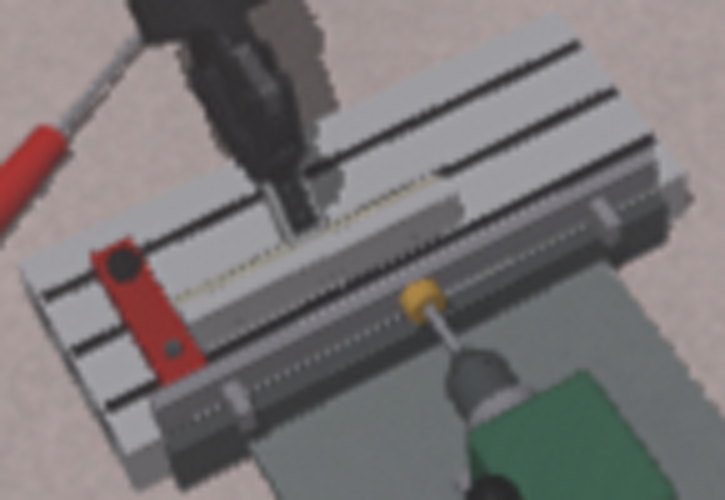

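View pics/p11.png

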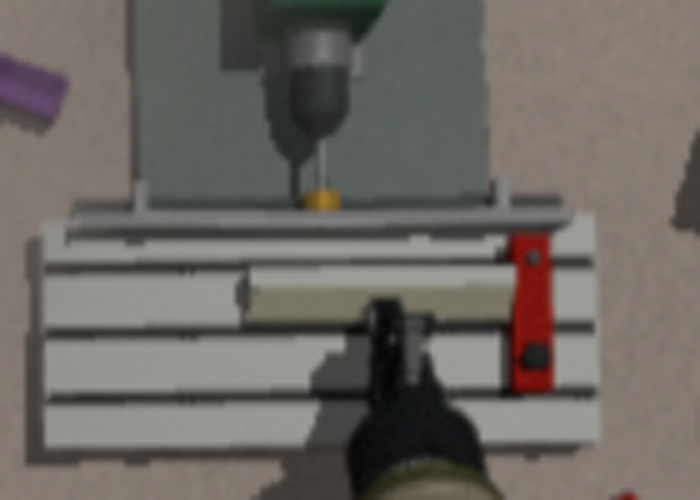

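The bar is moving with the tips at very low force (top view back edge moved from row 277 to 267 of the crop), still on the stop and parallel. Continuing slowly.

```bash
python3 -m creep '{"translation":[[0,1,1],[0,1,1],[0,1,1],[0,1,1],[0,1,1],[0,1,1],[0,1,1],[0,1,1],[0,0,0],[0,0,0]],"rotation":[[0,0,0],[0,0,0],[0,0,0],[0,0,0],[0,0,0],[0,0,0],[0,0,0],[0,0,0],[0,0,0],[0,0,0]],"claw":[0,0,0,0,0,0,0,0,0,0]}'
python3 -m creep '{"translation":[[0,0.7,0.7],[0,0.7,0.7],[0,0.7,0.7],[0,0.7,0.7],[0,0.7,0.7],[0,0.7,0.7],[0,0.5,0.5],[0,0,0],[0,0,0]],"rotation":[[0,0,0],[0,0,0],[0,0,0],[0,0,0],[0,0,0],[0,0,0],[0,0,0],[0,0,0],[0,0,0]],"claw":[0,0,0,0,0,0,0,0,0]}'
python3 - <<'E'
from bench import *
import cv2,pickle
d={}
for n in("scene","top"): d[n]=snapshot(n)
pickle.dump(d,open("s6.pkl","wb"))
cv2.imwrite("pics/p13.png",cv2.resize(d["top"]["frame"][140:210,260:400,::-1],None,fx=5.7,fy=5.7,interpolation=cv2.INTER_CUBIC))
E
```

```text
time: 23.0
tool_pos: [552.4, -176.5, 60.3]
tcp_rot: [135.0, -0.0, 90.8]
ft_force: [-0.9, -0.0, -0.4]
finger_gap: 0.0
time: 23.9
tool_pos: [558.6, -175.9, 60.2]
tcp_rot: [135.0, -0.1, 90.9]
ft_force: [-18.0, 5.6, 12.9]
finger_gap: 0.1
```

View pics/p13.png

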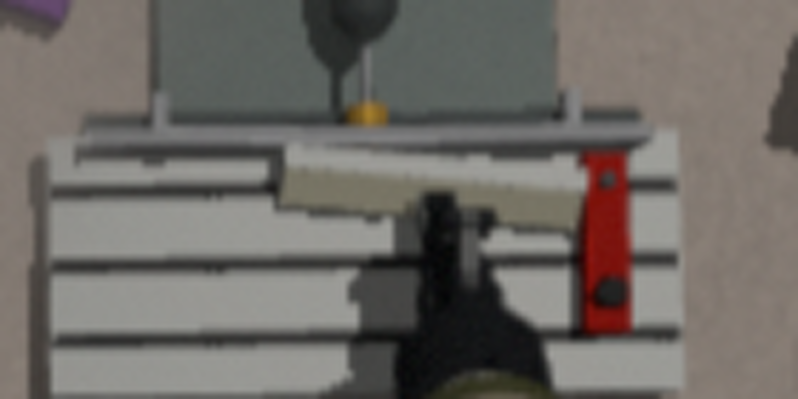

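The push has yawed the bar a few degrees: the left end is at the fence, and the right end (crop (580,215)) hung up on the stop's friction. I'll back off and push nearer the right end.

```bash
python3 -m creep '{"translation":[[0,0,-5],[0,0,-8],[0,0,-7],[-8,0,0],[-15,0,0],[-12,0,0],[0,0,0],[0,0,0]],"rotation":[[0,0,0],[0,0,0],[0,0,0],[0,0,0],[0,0,0],[0,0,0],[0,0,0],[0,0,0]],"claw":[0,0,0,0,0,0,0,0]}'
python3 - <<'E'
from bench import *
from h import *
import cv2,pickle
d={}
for n in("scene","top"): d[n]=snapshot(n)
pickle.dump(d,open("s7.pkl","wb"))
cv2.imwrite("pics/p14.png",cv2.resize(d["top"]["frame"][140:210,260:400,::-1],None,fx=5.7,fy=5.7,interpolation=cv2.INTER_CUBIC))
cv2.imwrite("pics/p15.png",cv2.resize(d["scene"]["frame"][210:310,165:310,::-1],None,fx=5,fy=5,interpolation=cv2.INTER_CUBIC))
s=sense();print(s["tool_pos"],s["joint_pos"],s["ft_force"])
E
```

```text
time: 24.8
tool_pos: [545.1, -212.1, 74.2]
tcp_rot: [135.0, -0.0, 90.7]
ft_force: [0.1, 0.0, -0.4]
finger_gap: -0.1
[ 545.01837501 -211.30202054   74.01675213] [-45.01990436 -12.6784462  134.74157102  56.25484577  37.57118536
 -85.92535251] [-0.08006371 -0.62679516 -0.1223096 ]
```

View pics/p14.png

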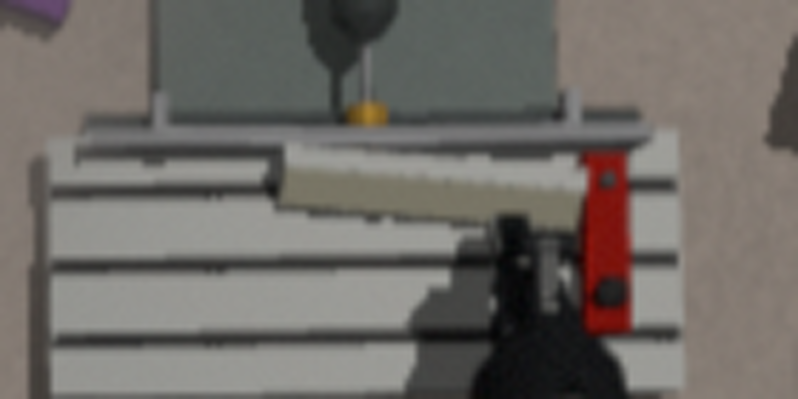

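View pics/p15.png

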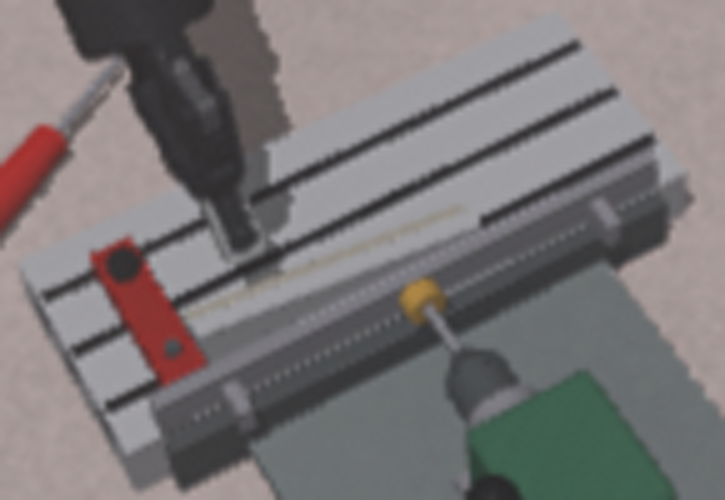

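```bash
python3 -m creep '{"translation":[[0,0,5],[0,0,5],[0,0,3],[0,0,1],[0,0,0],[0,0,0]],"rotation":[[0,0,0],[0,0,0],[0,0,0],[0,0,0],[0,0,0],[0,0,0]],"claw":[0,0,0,0,0,0]}'
python3 -m creep '{"translation":[[0,0,0.7],[0,0,0.7],[0,0,0.7],[0,0,0],[0,0,0]],"rotation":[[0,0,0],[0,0,0],[0,0,0],[0,0,0],[0,0,0]],"claw":[0,0,0,0,0]}'
```

```text
time: 25.5
tool_pos: [555.2, -211.5, 64.5]
tcp_rot: [135.0, -0.0, 90.8]
ft_force: [-0.2, 0.0, -0.7]
finger_gap: 0.3
time: 26.0
tool_pos: [556.6, -211.5, 63.1]
tcp_rot: [135.0, -0.0, 90.8]
ft_force: [-0.0, -0.4, -0.3]
finger_gap: 0.0
```

```bash
python3 -m creep '{"translation":[[0,0,0.7],[0,0.7,0.7],[0,0.7,0.7],[0,0.7,0.7],[0,0,0],[0,0,0]],"rotation":[[0,0,0],[0,0,0],[0,0,0],[0,0,0],[0,0,0],[0,0,0]],"claw":[0,0,0,0,0,0]}'
python3 -m creep '{"translation":[[0,0.7,0.7],[0,0.7,0.7],[0,0,0],[0,0,0]],"rotation":[[0,0,0],[0,0,0],[0,0,0],[0,0,0]],"claw":[0,0,0,0]}'
```

```text
time: 26.6
tool_pos: [560.2, -211.5, 62.6]
tcp_rot: [135.0, -0.0, 90.8]
ft_force: [0.1, -0.1, 0.8]
finger_gap: -0.2
time: 27.0
tool_pos: [562.1, -211.4, 62.6]
tcp_rot: [135.0, -0.0, 90.8]
ft_force: [0.4, -0.1, -0.0]
finger_gap: 0.3
```

```bash
python3 -m creep '{"translation":[[0,0.7,0.7],[0,0.7,0.7],[0,0,0],[0,0,0]],"rotation":[[0,0,0],[0,0,0],[0,0,0],[0,0,0]],"claw":[0,0,0,0]}'
```

```text
time: 27.4
tool_pos: [564.1, -211.4, 62.6]
tcp_rot: [135.0, -0.0, 90.8]
ft_force: [0.6, -0.2, 0.2]
finger_gap: -0.2
```

```bash
python3 -m creep '{"translation":[[0,0.7,0.7],[0,0,0],[0,0,0]],"rotation":[[0,0,0],[0,0,0],[0,0,0]],"claw":[0,0,0]}'
python3 - <<'E'
from bench import *
from h import *
import cv2,pickle
d={}
for n in("scene","top"): d[n]=snapshot(n)
pickle.dump(d,open("s8.pkl","wb"))
cv2.imwrite("pics/p16.png",cv2.resize(d["top"]["frame"][140:210,260:400,::-1],None,fx=5.7,fy=5.7,interpolation=cv2.INTER_CUBIC))
E
```

```text
time: 27.7
tool_pos: [565.1, -211.4, 62.6]
tcp_rot: [135.0, -0.0, 90.8]
ft_force: [-0.1, -1.1, 0.7]
finger_gap: 0.5
```

View pics/p16.png

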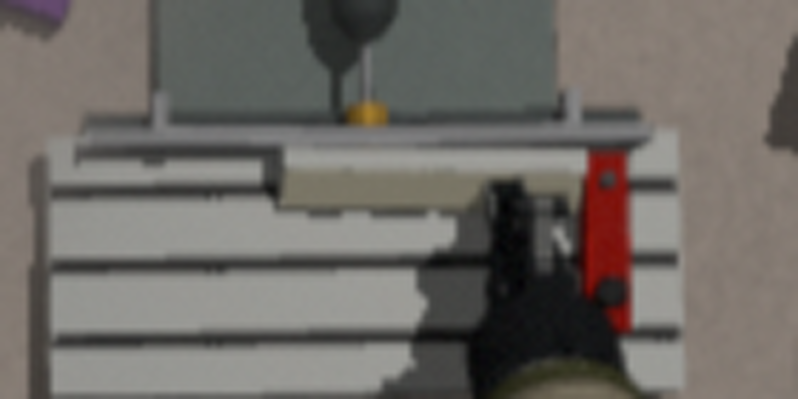

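The bar is parallel again, at the fence and still against the stop (crop (585,180)). Creeping on to contact.

```bash
python3 -m creep '{"translation":[[0,0.7,0.7],[0,0,0],[0,0,0]],"rotation":[[0,0,0],[0,0,0],[0,0,0]],"claw":[0,0,0]}'
```

```text
time: 28.1
tool_pos: [566.1, -211.4, 62.6]
tcp_rot: [135.0, -0.0, 90.8]
ft_force: [0.5, -0.2, -0.5]
finger_gap: -0.1
```

```bash
python3 -m creep '{"translation":[[0,0.5,0.5],[0,0,0],[0,0,0]],"rotation":[[0,0,0],[0,0,0],[0,0,0]],"claw":[0,0,0]}'
```

```text
time: 28.4
tool_pos: [566.8, -211.4, 62.6]
tcp_rot: [135.0, -0.0, 90.8]
ft_force: [0.4, -0.8, -0.7]
finger_gap: -0.1
```

```bash
python3 -m creep '{"translation":[[0,0.5,0.5],[0,0,0],[0,0,0]],"rotation":[[0,0,0],[0,0,0],[0,0,0]],"claw":[0,0,0]}'
```

```text
time: 28.7
tool_pos: [567.5, -211.4, 62.6]
tcp_rot: [135.0, -0.0, 90.8]
ft_force: [0.1, -0.1, -0.4]
finger_gap: -0.2
```

```bash
python3 -m creep '{"translation":[[0,0.5,0.5],[0,0,0],[0,0,0]],"rotation":[[0,0,0],[0,0,0],[0,0,0]],"claw":[0,0,0]}'
```

```text
time: 29.0
tool_pos: [568.2, -211.4, 62.6]
tcp_rot: [135.0, -0.0, 90.8]
ft_force: [-0.1, -0.8, 1.4]
finger_gap: -0.0
```

```bash
python3 -m creep '{"translation":[[0,0.5,0.5],[0,0,0],[0,0,0]],"rotation":[[0,0,0],[0,0,0],[0,0,0]],"claw":[0,0,0]}'
```

```text
time: 29.3
tool_pos: [568.9, -211.4, 62.6]
tcp_rot: [135.0, 0.0, 90.8]
ft_force: [0.5, -0.5, 0.5]
finger_gap: 0.2
```

```bash
python3 -m creep '{"translation":[[0,0.5,0.5],[0,0,0],[0,0,0]],"rotation":[[0,0,0],[0,0,0],[0,0,0]],"claw":[0,0,0]}'
```

```text
time: 29.6
tool_pos: [569.4, -211.3, 62.6]
tcp_rot: [135.0, -0.0, 90.8]
ft_force: [-9.5, 1.4, 6.2]
finger_gap: -0.2
```

Run:
```python
from bench import *
from h import *
import cv2,pickle
d={}
for n in("scene","top"): d[n]=snapshot(n)
pickle.dump(d,open("s9.pkl","wb"))
cv2.imwrite("pics/p17.png",cv2.resize(d["top"]["frame"][150:190,300:380,::-1],None,fx=10,fy=10,interpolation=cv2.INTER_CUBIC))
cv2.imwrite("pics/p18.png",cv2.resize(d["scene"]["frame"][225:300,170:290,::-1],None,fx=6.6,fy=6.6,interpolation=cv2.INTER_CUBIC))
print(sense()["ft_force"])
```

```text
[-9.08673488  0.82404217  6.30499006]
```

View pics/p17.png

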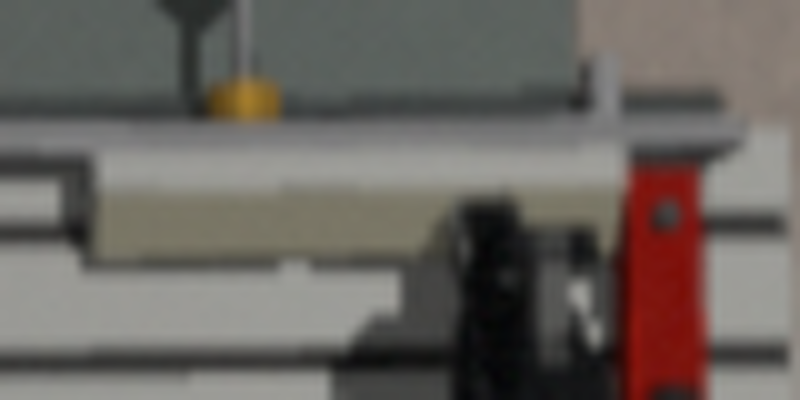

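View pics/p18.png

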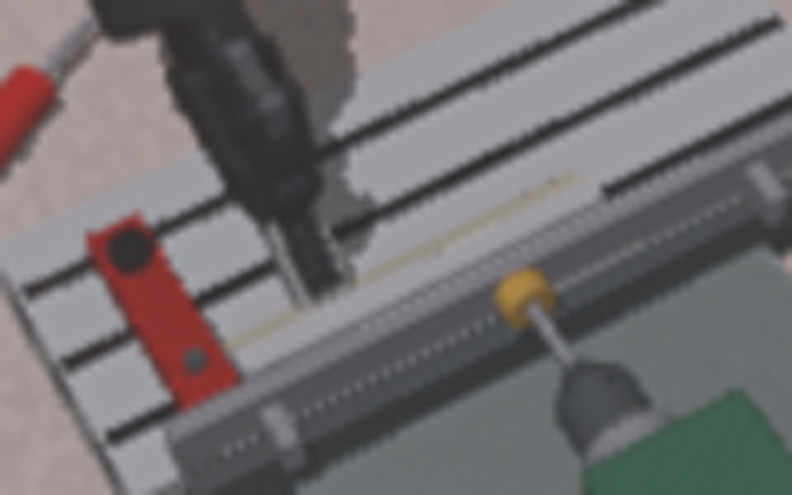

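Run:
```python
from h import *
np.set_printoptions(precision=1,suppress=True)
P=lambda X,Y,z:pt("top",X,Y,300,150,10,z)
print("bar right end",P(629,160,70),"left end",P(92,160,70),"stop face",P(628,250,60),P(630,175,60))
S=lambda X,Y,z:pt("scene",X,Y,170,225,6.6,z)
print("scene: bar top right corner on fence side",S(243,377,70),"cover edge right",S(222,345,70),"left",S(600,185,70),"stop face",S(238,375,60),S(150,220,60))
print("fence/back line top L,R",P(95,150,70),P(625,143,70))
```

```text
bar right end [ 583.9 -256.5   70. ] left end [583.1 -95.   70. ] stop face [ 558.  -258.1   60. ] [ 580.9 -258.9   60. ]
scene: bar top right corner on fence side [ 587.6 -257.1   70. ] cover edge right [ 570.1 -257.9   70. ] left [578.5 -94.7  70. ] stop face [ 579.3 -256.7   60. ] [ 493.9 -255.8   60. ]
fence/back line top L,R [586.1 -95.9  70. ] [ 589.1 -255.3   70. ]
```

The bar is parallel on the fence. The views put the end gap at 0–2 mm, so I'll nudge the left end once to seat it on the stop before the final push.

```bash
python3 -m creep '{"translation":[[0,0,-6],[0,0,-10],[0,0,-8],[20,0,0],[35,0,0],[35,0,0],[30,0,0],[13,0,0],[0,0,0],[0,0,0]],"rotation":[[0,0,0],[0,0,0],[0,0,0],[0,0,0],[0,0,0],[0,0,0],[0,0,0],[0,0,0],[0,0,0],[0,0,0]],"claw":[0,0,0,0,0,0,0,0,0,0]}'
python3 - <<'E'
from bench import *
from h import *
s=sense();print(s["tool_pos"],s["joint_pos"],s["ft_force"]);print(todo(s,[564,-78,57]))
E
```

```text
time: 30.7
tool_pos: [553.4, -79.2, 79.9]
tcp_rot: [135.1, -0.0, 90.9]
ft_force: [0.2, 0.3, 0.1]
finger_gap: 0.0
[553.38731091 -79.17447505  79.90664632] [-25.29371325 -25.12658471 143.08773671  43.44167594  26.94247537
 -59.3788995 ] [0.19874299 0.28469567 0.11987899]
[ 1.00402356 -8.63239704 23.7317649 ]
```

Joint 3 is close to its limit here, so I'll reduce the tilt first to move the wrist outward.

```bash
python3 -m creep '{"translation":[[0,0,0],[0,0,0],[0,0,0],[0,0,0],[0,0,0]],"rotation":[[0.06,0,0],[0.1,0,0],[0.1,0,0],[0,0,0],[0,0,0]],"claw":[0,0,0,0,0]}'
python3 - <<'E'
from bench import *
from h import *
s=sense();print(s["tool_pos"],s["joint_pos"],s["ft_force"]);print(todo(s,[564,-78,57]))
E
```

```text
time: 31.2
tool_pos: [553.5, -79.6, 79.3]
tcp_rot: [149.9, -0.1, 90.9]
ft_force: [0.1, 0.3, -0.4]
finger_gap: 0.2
[553.54440838 -79.64885305  79.34034607] [-20.33202487 -16.83732589 130.23503908  16.65016364  39.4729715
 -31.50881981] [ 0.07481358  0.29543705 -0.40395455]
[ 1.46147324 -2.12103644 24.58646936]
```

```bash
python3 -m creep '{"translation":[[1.5,-2,8],[0,0,8],[0,0,7],[0,0,0],[0,0,0]],"rotation":[[0,0,0],[0,0,0],[0,0,0],[0,0,0],[0,0,0]],"claw":[0,0,0,0,0]}'
python3 -m creep '{"translation":[[-0.7,0,0],[-0.7,0,0],[-0.7,0,0],[0,0,0],[0,0,0]],"rotation":[[0,0,0],[0,0,0],[0,0,0],[0,0,0],[0,0,0]],"claw":[0,0,0,0,0]}'
python3 - <<'E'
from bench import *
import cv2
d=snapshot("top")["frame"]
cv2.imwrite("pics/p19.png",cv2.resize(d[150:190,300:380,::-1],None,fx=10,fy=10,interpolation=cv2.INTER_CUBIC))
E
```

```text
time: 31.7
tool_pos: [562.8, -77.5, 58.1]
tcp_rot: [150.1, -0.1, 90.8]
ft_force: [0.8, 0.1, -0.3]
finger_gap: -0.1
time: 32.2
tool_pos: [563.3, -79.9, 59.0]
tcp_rot: [150.0, -0.0, 90.8]
ft_force: [-0.7, -0.0, 0.1]
finger_gap: 0.1
```

View pics/p19.png

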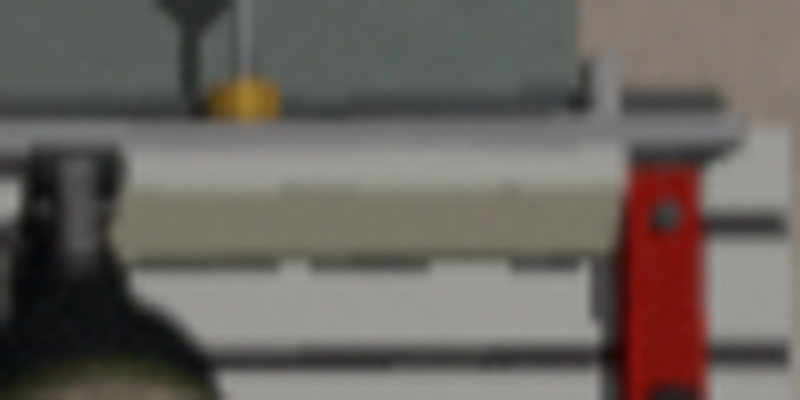

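```bash
python3 -m creep '{"translation":[[0,0.8,3],[0,0.7,2.5],[0,0,0],[0,0,0]],"rotation":[[0,0,0],[0,0,0],[0,0,0],[0,0,0]],"claw":[0,0,0,0]}'
python3 -m creep '{"translation":[[-0.7,0,0],[-0.7,0,0],[0,0,0],[0,0,0]],"rotation":[[0,0,0],[0,0,0],[0,0,0],[0,0,0]],"claw":[0,0,0,0]}'
python3 -m creep '{"translation":[[-0.7,0,0],[0,0,0],[0,0,0]],"rotation":[[0,0,0],[0,0,0],[0,0,0]],"claw":[0,0,0]}'
```

```text
time: 32.65
tool_pos: [567.2, -79.7, 54.5]
tcp_rot: [150.1, -0.0, 90.8]
ft_force: [-0.1, 0.6, -0.4]
finger_gap: 0.8
time: 33.05
tool_pos: [567.3, -81.2, 54.9]
tcp_rot: [150.0, -0.0, 90.8]
ft_force: [0.1, 0.4, 0.4]
finger_gap: 0.1
time: 33.35
tool_pos: [567.3, -81.9, 54.8]
tcp_rot: [150.0, -0.0, 90.8]
ft_force: [0.0, -0.1, 0.7]
finger_gap: 0.4
```

```bash
python3 -m creep '{"translation":[[-0.7,0,0],[-0.7,0,0],[0,0,0],[0,0,0]],"rotation":[[0,0,0],[0,0,0],[0,0,0],[0,0,0]],"claw":[0,0,0,0]}'
python3 -m creep '{"translation":[[-0.7,0,0],[0,0,0],[0,0,0]],"rotation":[[0,0,0],[0,0,0],[0,0,0]],"claw":[0,0,0]}'
```

```text
time: 33.75
tool_pos: [567.3, -83.3, 54.8]
tcp_rot: [150.0, -0.0, 90.8]
ft_force: [-0.3, 0.4, -0.2]
finger_gap: 0.2
time: 34.05
tool_pos: [567.3, -84.0, 54.8]
tcp_rot: [150.0, -0.0, 90.8]
ft_force: [0.8, -0.2, -0.3]
finger_gap: -0.3
```

```bash
python3 -m creep '{"translation":[[-0.7,0,0],[0,0,0],[0,0,0]],"rotation":[[0,0,0],[0,0,0],[0,0,0]],"claw":[0,0,0]}'
```

```text
time: 34.35
tool_pos: [567.3, -84.6, 54.8]
tcp_rot: [150.0, -0.0, 90.8]
ft_force: [-0.8, 1.8, 0.4]
finger_gap: 0.5
```

```bash
python3 -m creep '{"translation":[[-0.6,0,0],[0,0,0],[0,0,0]],"rotation":[[0,0,0],[0,0,0],[0,0,0]],"claw":[0,0,0]}'
```

```text
time: 34.65
tool_pos: [567.3, -85.1, 54.8]
tcp_rot: [150.0, -0.0, 90.8]
ft_force: [-0.0, 3.1, 1.0]
finger_gap: 0.4
```

```bash
python3 -m creep '{"translation":[[-0.6,0,0],[0,0,0],[0,0,0]],"rotation":[[0,0,0],[0,0,0],[0,0,0]],"claw":[0,0,0]}'
```

```text
time: 34.95
tool_pos: [567.3, -85.2, 54.7]
tcp_rot: [150.0, -0.1, 90.9]
ft_force: [0.2, 6.1, 1.6]
finger_gap: 0.1
```

```bash
python3 -m creep '{"translation":[[-0.6,0,0],[0,0,0],[0,0,0]],"rotation":[[0,0,0],[0,0,0],[0,0,0]],"claw":[0,0,0]}'
```

```text
time: 35.25
tool_pos: [567.3, -85.3, 54.7]
tcp_rot: [150.1, -0.1, 90.9]
ft_force: [-0.1, 9.4, 3.0]
finger_gap: -0.0
```

Seated: force rises to 9 N with no motion. Retreating and going back to the middle of the cover.

```bash
python3 -m creep '{"translation":[[2,0,0],[4,0,0],[0,-3,-12],[0,-3,-18],[-15,0,0],[-30,0,0],[-30,0,0],[-25,0,0],[-5,0,0],[0,0,0]],"rotation":[[0,0,0],[0,0,0],[0,0,0],[0,0,0],[0,0,0],[0,0,0],[0,0,0],[0,0,0],[0,0,0],[0,0,0]],"claw":[0,0,0,0,0,0,0,0,0,0]}'
python3 -m creep '{"translation":[[0,0,0],[0,0,0],[0,0,0],[0,0,0]],"rotation":[[-0.1,0,0],[-0.1,0,0],[-0.06,0,0],[0,0,0]],"claw":[0,0,0,0]}'
python3 - <<'E'
from bench import *
from h import *
s=sense();print(s["tool_pos"],s["tcp_rot"],s["joint_pos"],s["ft_force"]);print(todo(s,[567,-183,62.5]))
E
```

```text
time: 36.25
tool_pos: [548.4, -186.7, 77.7]
tcp_rot: [150.0, -0.0, 90.7]
ft_force: [-0.4, 0.9, 0.4]
finger_gap: -0.2
time: 36.65
tool_pos: [546.5, -183.5, 75.0]
tcp_rot: [135.3, -0.2, 90.8]
ft_force: [-0.1, -0.4, -0.1]
finger_gap: -0.3
[ 546.54168431 -183.46682114   74.96075716] [135.26686299  -0.24053344  90.82301255] [-41.52254832 -15.66264685 136.86502238  54.54419818  35.78291712
 -81.52379564] [-0.14067065 -0.42882457 -0.09384786]
[ 0.12060126  5.76631382 23.2543792 ]
```

```bash
python3 -m creep '{"translation":[[0,2.5,5],[0,2.5,7],[0,0,5],[0,0,1],[0,0,0],[0,0,0]],"rotation":[[0,0,0],[0,0,0],[0,0,0],[0,0,0],[0,0,0],[0,0,0]],"claw":[0,0,0,0,0,0]}'
python3 -m creep '{"translation":[[0,0,1],[0,0,1],[0,0,0],[0,0,0]],"rotation":[[0,0,0],[0,0,0],[0,0,0],[0,0,0]],"claw":[0,0,0,0]}'
python3 -m creep '{"translation":[[0,0,1],[0,0,0.5],[0,0,0],[0,0,0]],"rotation":[[0,0,0],[0,0,0],[0,0,0],[0,0,0]],"claw":[0,0,0,0]}'
```

```text
time: 37.25
tool_pos: [564.9, -185.3, 68.3]
tcp_rot: [135.2, -0.0, 90.9]
ft_force: [0.2, 0.1, -1.0]
finger_gap: -0.0
time: 37.65
tool_pos: [566.2, -185.5, 67.1]
tcp_rot: [135.1, -0.0, 90.8]
ft_force: [-0.2, 0.1, 0.1]
finger_gap: 0.2
time: 38.05
tool_pos: [567.3, -185.5, 66.0]
tcp_rot: [135.1, -0.0, 90.8]
ft_force: [-0.3, 0.6, -0.5]
finger_gap: 0.1
```

```bash
python3 -m creep '{"translation":[[0,-3,1],[0,0,1],[0,0,0.7],[0,0,0],[0,0,0]],"rotation":[[0,0,0],[0,0,0],[0,0,0],[0,0,0],[0,0,0]],"claw":[0,0,0,0,0]}'
```

```text
time: 38.55
tool_pos: [567.1, -185.5, 62.0]
tcp_rot: [135.1, -0.0, 90.8]
ft_force: [0.1, 0.4, -0.1]
finger_gap: -0.0
```

```bash
python3 -m creep '{"translation":[[0,0,0.5],[0,0,0],[0,0,0]],"rotation":[[0,0,0],[0,0,0],[0,0,0]],"claw":[0,0,0]}'
```

```text
time: 38.85
tool_pos: [567.5, -185.5, 61.6]
tcp_rot: [135.1, -0.0, 90.8]
ft_force: [-0.6, 0.3, -0.9]
finger_gap: -0.1
```

```bash
python3 -m creep '{"translation":[[0,0,0.5],[0,0,0],[0,0,0]],"rotation":[[0,0,0],[0,0,0],[0,0,0]],"claw":[0,0,0]}'
```

```text
time: 39.15
tool_pos: [567.8, -185.5, 61.4]
tcp_rot: [135.1, -0.0, 90.8]
ft_force: [-6.6, 1.6, 3.7]
finger_gap: -0.1
```

```bash
python3 -m creep '{"translation":[[0,0,0.5],[0,0,0],[0,0,0]],"rotation":[[0,0,0],[0,0,0],[0,0,0]],"claw":[0,0,0]}'
```

```text
time: 39.45
tool_pos: [567.9, -185.5, 61.4]
tcp_rot: [135.1, -0.0, 90.9]
ft_force: [-24.5, 2.6, 18.8]
finger_gap: 0.2
```

```bash
python3 -m creep '{"translation":[[0,0,-0.32],[0,0,0],[0,0,0]],"rotation":[[0,0,0],[0,0,0],[0,0,0]],"claw":[0,0,0]}'
```

```text
time: 39.75
tool_pos: [567.8, -185.5, 61.4]
tcp_rot: [135.1, -0.0, 90.8]
ft_force: [-13.0, 2.3, 9.5]
finger_gap: -0.1
```

```bash
python3 -m creep '{"translation":[[0,-0.08,0],[0,0,0],[0,0,0],[0,0,0],[0,0,0]],"rotation":[[0,0,0],[0,0,0],[0,0,0],[0,0,0],[0,0,0]],"claw":[0,0,0,0,0]}'
python3 -m creep '{"translation":[[0,0,0],[0,0,0],[0,0,0],[0,0,0],[0,0,0],[0,0,0],[0,0,0],[0,0,0],[0,0,0],[0,0,0]],"rotation":[[0,0,0],[0,0,0],[0,0,0],[0,0,0],[0,0,0],[0,0,0],[0,0,0],[0,0,0],[0,0,0],[0,0,0]],"claw":[0,0,0,0,0,0,0,0,0,0]}'
python3 - <<'E'
from bench import *
import cv2,pickle
d={}
for n in("scene","top"): d[n]=snapshot(n)
pickle.dump(d,open("s10.pkl","wb"))
cv2.imwrite("pics/p20.png",cv2.resize(d["top"]["frame"][150:190,300:380,::-1],None,fx=10,fy=10,interpolation=cv2.INTER_CUBIC))
cv2.imwrite("pics/p21.png",cv2.resize(d["scene"]["frame"][:,:,::-1],None,fx=1.4,fy=1.4,interpolation=cv2.INTER_CUBIC))
print(sense()["ft_force"])
E
```

```text
time: 40.25
tool_pos: [567.8, -185.5, 61.4]
tcp_rot: [135.1, -0.0, 90.8]
ft_force: [-11.2, 1.3, 9.3]
finger_gap: -0.0
time: 41.25
tool_pos: [567.8, -185.5, 61.4]
tcp_rot: [135.1, -0.0, 90.9]
ft_force: [-12.3, 1.9, 10.0]
finger_gap: 0.0
[-11.61517248   2.38133894  10.18608553]
```

View pics/p20.png

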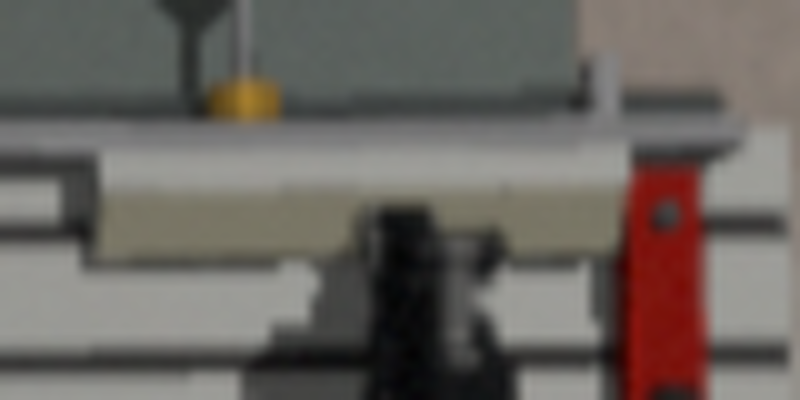

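View pics/p21.png

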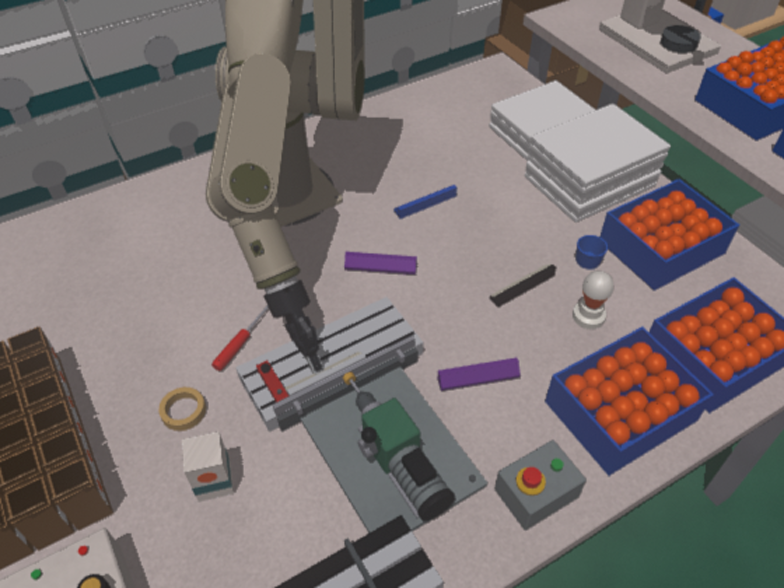

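The bar lies parallel and flush along the fence (top crop, back edge at row 145) with its end at the red stop (column 630), the tips are on the cover at (400,230), and the other objects have not moved. The push is steady at about 15 N, so I'm handing in.

Run:
```python
from bench import *
print(hand_in()); s=sense(); print(s["time"],s["ft_force"],s["tool_pos"])
```

```text
the job is handed in; nothing more can be done
None
the job is handed in; nothing more can be done
```

The silver profile is flat on the bed, with its right end against the red stop and its back against the fence. I handed the job in at about 41 s, still pushing on the opal cover with closed fingertips tilted 45°. `hand_in()` reports no verdict, so I don't know how it was judged.

**Last checks:**
- **Push:** it held steady for over a second at about 15–16 N in total, roughly 12 N towards the fence and 10 N down. These are wrist readings; the contact forces at the fence and bed could not be measured directly.
- **Position:** the last top picture shows the bar parallel and flush along the fence, with its end at the stop. I judged that by eye and did not measure the angle.
- **Other objects:** none looked disturbed in the last overview picture.

**What went wrong or disagreed:**
- **Yaw on the first push:** the first push to the fence turned the bar a few degrees, because its right end caught on the stop, with about 22 N at the wrist. I backed off and pushed nearer the right end, which brought it parallel again.
- **Gap at the stop:** after that, the two camera views put the gap anywhere from 0 to 2 mm. I nudged the left end until the force rose to 9 N with almost no further movement.
- **Final push overshoot:** it briefly reached about 31 N before I backed it down.
- **Joint 3 near its limit:** during the moves it once read 143.09° against its limit of 143.12°, so I reduced the tool tilt there.

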